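# Shut the cabinet door and hold a plank out to the mark

## Task

First push the small cabinet's door fully shut, until its catch snaps home. Then slide the wooden plank outward along the aluminium beam, towards the pointer stand, until its leading end is level with the pointer, keeping it straight and flat on the beam and clear of the stand and cabinet, and leaving everything else where it is. Most of the plank then hangs out past the beam and would tip off, so hold its inner end down against the beam and finish while still holding it there.

Things in the scene. Friction and masses are not known exactly. Their poses are not given: they have to be found in the camera images.
- plank_center (a point): centre (half-way up) of the wooden plank: 60 mm wide (x), 400 mm long (y; +y is outward, towards the pointer), 18 mm thick, 0.2 to 0.4 kg, even. It lies loose along the beam's top and stands 10 mm proud of the beam each side, so fingers can straddle it from above, tips reaching below its underside. Hold it near its inner (-y) end: at the mark only the last 110 to 150 mm are over the beam
- plank_end (a point): centre of the plank's leading (+y) end face, half-way up; 200 mm along plank +y from its centre. The end face must come level with the pointer
- plank: the plank again, origin at the centre of its underside, axes as above. At the mark its middle is 50 to 90 mm beyond the beam's end: let go, it tips off
- beam: fixed aluminium slotted beam, 40 mm wide (x), 300 mm long (y), its top 60 mm above the table, on two 90 mm wide, 20 mm high feet; origin on the table under its middle. Its +y axis is the outward direction
- beam_edge (a point): middle of the upper edge at the beam's outward end, over which the plank overhangs; axes as the beam
- mark: fixed pointer stand (steel base 50 x 60 mm, 12 mm high, slim post) on the robot's side of the plank's path, 78 mm high; origin on the table, axes as the beam
- mark_tip (a point): end of the stand's flat pointer, a 3 mm thin upright blade, 18 mm high, at the height of the plank (top 78 mm above the table). It points along +x at the plank's path and stops 20 mm short of the plank's side; axes as the beam. When in place, plank_end has the same y as this point in the beam's axes and lies 50 mm along +x from it
- cabinet: fixed white metal cabinet, 160 mm deep (x), 184 mm wide (y), 160 mm high, beyond the plank's path; its open front faces its own -x, towards the robot; origin on the table under its middle
- door_hinge (a point): point on the door's upright hinge axis (80 mm above the table), at the +y end of the cabinet's front; fixed, axes as the cabinet. At door angle a, in these axes, the door runs from the hinge along (-sin a, -cos a) and its outer face, which passes through the hinge axis, looks along (-cos a, sin a)
- door_edge (a point): point on the door's free upright edge, outer face, 15 mm below the door's top
- door (a joint): door angle in rad, 0 = fully shut, starts at 0.75 to 1.15, open across the plank's path. The door is 180 mm wide, 10 mm thick, from 8 to 153 mm above the table. It turns easily until about 0.09, where the catch inside resists with 2 to 4 N at the free edge; let go between there and 0.045 it springs back ajar, past about 0.025 the catch pulls it home to 0 and keeps it
- motor: bystander: small dark round motor, 36 mm across and 30 mm high, standing on the robot's side of the beam; origin under its centre
- screwdriver: bystander: black-handled screwdriver lying on the table on the robot's side of the beam; about 30 mm high
- tape_roll: bystander: grey roll of tape lying flat, 84 mm across, 24 mm high, beyond the beam; origin under its centre
- glue: bystander: white glue bottle, 40 mm across, 100 mm high, standing beyond the beam's inner half, its centre about 150 mm from the beam's centre line; origin under its centre
- pump_bottle: bystander: green pump bottle, 72 mm across, 190 mm high, standing at the back, to the right of the cabinet; origin under its centre
- wrench: bystander: steel wrench lying flat near the robot on the right
- mug: bystander: white mug, 90 mm high, standing on the left; origin under its centre
Things that resemble listed ones, but are neither listed nor needed, are in the scene too. What is shaped like the mark but red or turquoise is not meant.

How it is judged:
By the outcome, as a careful person would: the job done as asked, in the order asked, and still so for the second after the job is handed in, while the arm keeps its last pose, push and grip.
It also fails if it takes over 51 s, if anything falls off the work surface, if the arm or the gripper's body presses on something with over 40 N, if the wrist force passes 120 N, or if a joint passes its speed limit or range.

## Robot

A 6-joint arm with a two-finger parallel gripper is mounted at the origin on the work surface. World frame = base frame: x ahead of the robot, y to its left, z up, the work surface at z = 0. Lengths are in mm, angles in degrees, forces in N, time in s.
With the tool pointing down it reaches from about 350 to 850 mm from the base axis. Payload 8.1 kg.
Tool frame: the origin (TCP) lies at the very end of the fingers, on their centre line; the grasp point (between the pads) lies 19 mm behind it; z points along the fingers, y is the direction in which the jaws open and shut (so a half turn about z gives the same grasp; the last joint's range is limited). The gripper opens to 85 mm and grips with 20 to 120 N. Pads are 22 mm wide; open, the fingers measure 114 mm over their backs; the gripper's body (76 mm by 85 mm) begins 54 mm behind the grasp point. The pads swing forward as they close: fully open they stand 13 mm farther back than shut.
Start: joints at [-69.408, 7.471, 85.268, -0, 87.261, -4.893], TCP at [258.186, -541.613, 207.292] pointing down, gripper open.
Joint ranges: [-169.43, 169.43], [-51.17, 129.36], [1.28, 143.12], [-76.62, 256.62], [0, 156.53], [-152.29, 152.29]. Speed limits (degrees/s): [136.94, 136.94, 159.86, 180, 180, 180].

## Interface

Orientations are given as [roll, pitch, yaw] about the fixed x, y, z axes, in that order (R = Rz(yaw) Ry(pitch) Rx(roll)).
In Python, from bench import r gives the robot as it stands.
- The arm moves only by the shell command python3 -m crank 'ROWS' [OPENING] [FORCE]. ROWS is JSON, a list that holds one entry, the list of rows, each a list of 6 numbers: the shift along the tool's x, y, z in m, then the turn, a rotation vector about the tool's x, y, z in rad. A call has 1 to 10 rows; each row is the pose to reach, as a shift and turn from the pose measured when the call began, along the tool's axes at that moment; what a row does not reach only later rows make up. A row lasts 1/8 s, in which the tool goes at most 62.5 mm and 10.7 degrees, less where a joint would pass 70% of its speed; a pose out of reach is approached as far as the arm can. A call with a gripper value outside its range is refused whole. OPENING is the closure, from 0 (fully open) to 1 (shut), set as the call begins (- or left out, the last holds). The fingers move at their own pace and stop on an object; FORCE is the grip in N (left out, the last holds). Time passes only in rows, so rows that repeat a pose let the fingers close. It gives the time, the measured TCP pose, the force and the opening at its end, in the units of the state.
- r.sense(): the state, without advancing time (a new reading comes with each control period).
- r.snapshot(name): name is "side" or "top"; returns (picture, depth): 384x512x3 uint8, blue, green, red; 384x512 float32, mm along the optical axis (not along the pixel's ray), 0 where there is no reading.
- r.get_calibration(name): a dict with "mtx" (3x3 intrinsics, pixels), "k1" (the pictures are not rectified: a ray, as slopes to the right and down, at radius r is drawn at 1 + k1 r^2 times it, then the intrinsics apply), "cam_to_world" (4x4, takes a point from camera to world coordinates). Camera axes: x right, y down, z forward; pixel columns grow to the right and rows downward; lengths in mm; the calibration is good to about 2 mm. A picture is of the moment at which its call begins. get_calibration takes no time and is no camera call.
- r.hand_in(): hands the job in, once; it reports no verdict.
Trained networks look in the newest picture that a camera, given by its name, has taken for a name from the list of things; names that differ only in an ending like _2 or _b are one class to them, and where a whole thing is asked for, a point or a joint stands for the part that bears it (a point fixed in the world has none). Each returns a list of dicts, best first, with "conf" (0 to 1); they miss things now and then, are a little off and sometimes report something else, mostly with a low value. They report only what shows in the picture. A call takes as long as a camera call. They do not tell look-alikes from the thing itself.
- r.look_for(thing, camera): "extent" ([left, top, right, bottom] in pixels, round what is visible of it).
- r.landmark_of(thing, camera): "pixel" ([column, row] in pixels: a listed point, or the origin of a listed thing).
The state is a dict: "time": time; "joint_pos": joint angles; "qd": joint speeds; "joint_efforts": joint torques, N m; "tool_pos": TCP position; "tcp_rot": TCP orientation; "ft_force": force on the tool from outside, world axes, zero at the start; "wrist_torque": the same for the moment, N m; "finger_gap": finger opening in mm.
Only numpy, scipy, OpenCV 4.12 (cv2) and the standard library are available. Lean on these libraries where they do the work, as an engineer would, in place of code of your own. Each camera call takes 0.05 s, during which the arm holds its last target.

## Working session

There is one attempt and no reset: what is moved stays moved. The work goes in short steps, Python scripts to look and compute and a shell command to move; the robot and the scene stay as the last step left them, time stands still between calls to the robot, and variables do not carry over. Pictures are saved under pics/ and viewed, and the job is handed in when it is done.

```bash
ls; mkdir -p pics; cat > h.py <<'E'
from bench import r
import numpy as np, cv2
from scipy.spatial.transform import Rotation as R
def ray(cam,px):
    c=r.get_calibration(cam); m=np.array(c['mtx']);k=c['k1'];T=np.array(c['cam_to_world'])
    u=np.array([(px[0]-m[0,2])/m[0,0],(px[1]-m[1,2])/m[1,1]])
    s=u.copy()
    for _ in range(20): s=u/(1+k*(s@s))
    d=T[:3,:3]@np.array([s[0],s[1],1]); return T[:3,3],d
def atz(cam,px,z):
    o,d=ray(cam,px); return o+d*(z-o[2])/d[2]
def atdepth(cam,px,dep):
    o,d=ray(cam,px); return o+d*dep
def proj(cam,P):
    c=r.get_calibration(cam); m=np.array(c['mtx']);k=c['k1'];T=np.array(c['cam_to_world'])
    p=T[:3,:3].T@(np.array(P,float)-T[:3,3]); s=p[:2]/p[2]; s=s*(1+k*(s@s))
    return np.array([m[0,0]*s[0]+m[0,2],m[1,1]*s[1]+m[1,2]])
def tcp():
    s=r.sense(); return np.array(s['tool_pos']),R.from_euler('xyz',s['tcp_rot'],degrees=True)
def cloud(cam,dep):
    c=r.get_calibration(cam); m=np.array(c['mtx']);k=c['k1'];T=np.array(c['cam_to_world'])
    v,u=np.mgrid[0:dep.shape[0],0:dep.shape[1]]
    ux=(u-m[0,2])/m[0,0];uy=(v-m[1,2])/m[1,1];sx,sy=ux.copy(),uy.copy()
    for _ in range(20):
        f=1+k*(sx**2+sy**2); sx,sy=ux/f,uy/f
    P=np.stack([sx*dep,sy*dep,dep],-1)@T[:3,:3].T+T[:3,3]
    P[dep==0]=np.nan; return P
E
python3 - <<'E'
from h import *
s=r.sense(); print(s)
for c in ['side','top']:
    im,d=r.snapshot(c); cv2.imwrite(f'pics/{c}0.png',im); np.save(f'pics/{c}0.npy',d)
    k=r.get_calibration(c); print(c,k)
    for t in ['plank_center','plank_end','mark','mark_tip','beam_edge','beam','door_hinge','door_edge','cabinet']:
        print(t,[(np.round(x['pixel'],1),round(x['conf'],2)) for x in r.landmark_of(t,c)])
E
```

```text
pics
{'time': 0.0, 'joint_pos': array([-6.94088118e+01,  7.51330551e+00,  8.53305305e+01,  9.41599204e-04,
        8.72606601e+01, -4.89166803e+00]), 'qd': array([ 0.00031243,  0.00846244,  0.04227728, -0.00608994, -0.03645111,
       -0.08976383]), 'joint_efforts': array([ 2.90103917e-04, -5.69406724e+01, -5.00549948e+01, -3.53184532e-05,
        1.46006458e-02,  1.92342270e-05]), 'tool_pos': array([ 257.97425071, -541.052274  ,  206.25126339]), 'tcp_rot': array([-1.79895965e+02, -9.84760316e-03,  2.54828015e+01]), 'ft_force': array([-0.11971134,  0.0726651 ,  0.1958771 ]), 'wrist_torque': array([ 0.00414334,  0.04471337, -0.05836736]), 'finger_gap': 85.16719320218468}
side {'mtx': array([[486.38484248,   0.        , 253.05991167],
       [  0.        , 486.38484248, 192.40532809],
       [  0.        ,   0.        ,   1.        ]]), 'k1': 0.003593221183837519, 'cam_to_world': array([[-9.66421675e-01, -2.06831509e-01,  1.52479091e-01,
         3.22817603e+02],
       [-2.56283238e-01,  7.32750518e-01, -6.30393195e-01,
         9.06465504e+02],
       [ 1.86560430e-02, -6.48303482e-0
[... 1279 characters left out ...]
         1.44092278e+03],
       [ 0.00000000e+00,  0.00000000e+00,  0.00000000e+00,
         1.00000000e+00]])}
plank_center [(array([306.5, 194.6]), 0.94)]
plank_end [(array([253.8, 203.8]), 0.94), (array([255.3, 202.4]), 0.71)]
mark [(array([186.2, 268. ]), 0.81), (array([190.9, 234.8]), 0.62), (array([221.1, 240.3]), 0.58), (array([309.7, 230.3]), 0.23), (array([306.5, 197. ]), 0.16)]
mark_tip [(array([185.1, 222.8]), 0.73), (array([216.7, 232.9]), 0.71), (array([178.9, 255.5]), 0.64)]
beam_edge [(array([255. , 201.4]), 0.66)]
beam []
door_hinge [(array([192.5, 179. ]), 0.61)]
door_edge [(array([212.1, 215.5]), 0.48)]
cabinet [(array([213.6, 159.9]), 0.78), (array([319.4, 153.6]), 0.17)]
```

View pics/side0.png

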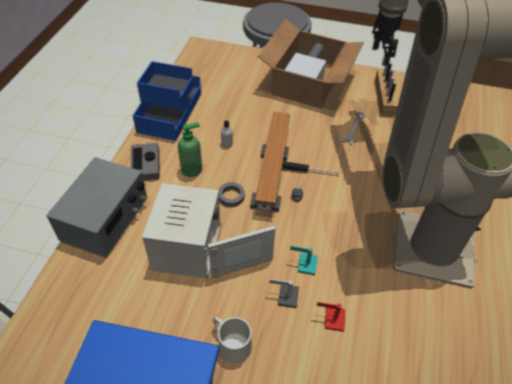

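View pics/top0.png

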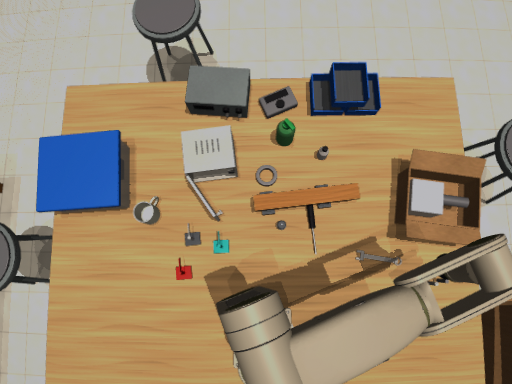

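```bash
python3 - <<'E'
import cv2,numpy as np
a=cv2.imread('pics/top0.png')[130:310,140:380]; cv2.imwrite('pics/topc.png',cv2.resize(a,None,fx=3.3,fy=3.3,interpolation=cv2.INTER_CUBIC))
a=cv2.imread('pics/side0.png')[110:340,150:400]; cv2.imwrite('pics/sidec.png',cv2.resize(a,None,fx=2.6,fy=2.6,interpolation=cv2.INTER_CUBIC))
E
```

```text
(no output)
```

View pics/topc.png

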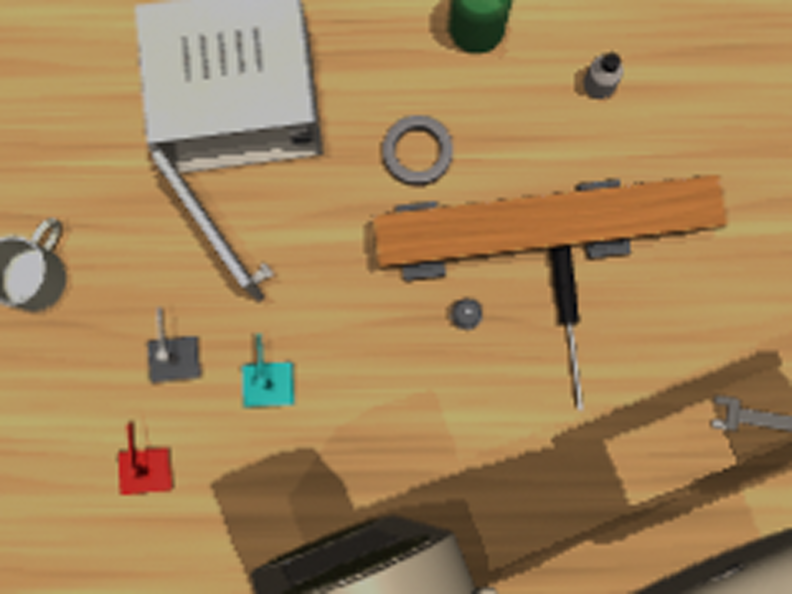

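View pics/sidec.png

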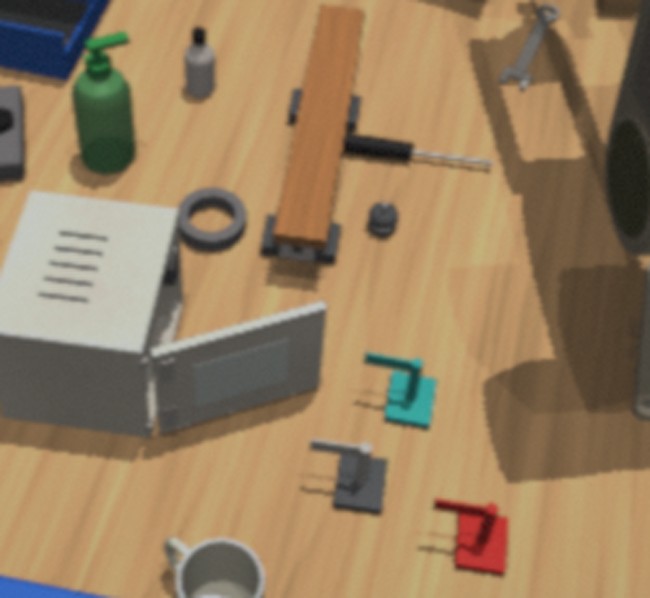

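The stands are grey at top (192,238), turquoise at (221,246) and red at (184,272). The grey one fits the description because it is neither red nor turquoise, and the crop confirms it. The door is open across the plank's path. Next I'll measure the geometry.

```bash
python3 - <<'E'
from h import *
for c in ['side','top']:
    im=cv2.imread(f'pics/{c}0.png'); d=np.load(f'pics/{c}0.npy'); P=cloud(c,d)
    np.save(f'pics/{c}P.npy',P)
    hsv=cv2.cvtColor(im,cv2.COLOR_BGR2HSV)
    # plank by height + region
    print(c,'table z', np.nanmedian(P[...,2][(np.abs(P[...,0]-500)<150)&(np.abs(P[...,1])<300)]))
    m=(P[...,2]>68)&(P[...,2]<90)&(P[...,0]>380)&(P[...,0]<560)&(P[...,1]>-340)&(P[...,1]<60)&(hsv[...,1]>110)
    n,l,st,ce=cv2.connectedComponentsWithStats(m.astype(np.uint8)); i=1+np.argmax(st[1:,4]); 
    q=P[l==i]; print('plank',len(q),np.median(q[:,2]), st[i])
    rect=cv2.minAreaRect(q[:,:2].astype(np.float32)); print(rect, cv2.boxPoints(rect))
    # others
lm={'top':dict(plank_center=(306.5,194.6,69),plank_end=(253.8,203.8,69),beam_edge=(255,201.4,60),mark=(190.9,234.8,0),mark_tip=(185.1,222.8,69),hinge=(192.5,179,80),edge=(212.1,215.5,138),cab=(213.6,159.9,0)),
'side':dict(plank_center=(274.5,159.1,69),plank_end=(267.9,206.6,69),beam_edge=(267.3,202.3,60),beam=(227.7,144.4,0),mark=(282.6,298.3,0),mark_tip=(272.8,281.8,69),hinge=(209.4,261.4,80),edge=(271.1,233.2,138),cab=(188.2,247.9,0))}
for c in lm:
    for k,v in lm[c].items(): print(c,k,np.round(atz(c,v[:2],v[2]),1))
E
```

```text
side table z 3.6403014298259677
plank 1630 78.72613479541747 [ 256  117   34   88 1630]
((517.2771606445312, -155.75062561035156), (60.2692756652832, 370.74151611328125), 5.743851661682129) [[ 468.74167    25.673525]
 [ 505.84595  -343.20657 ]
 [ 565.8126   -337.17477 ]
 [ 528.7084     31.705322]]
top table z 1.6091685592419935
plank 1539 77.75897603829367 [ 253  185   98   26 1539]
((518.5411987304688, -157.28268432617188), (61.40191650390625, 366.5218505859375), 5.768156051635742) [[ 469.57736    21.96479 ]
 [ 506.41403  -342.70126 ]
 [ 567.505    -336.53015 ]
 [ 530.66833    28.135895]]
top plank_center [ 528.5 -176.7   69. ]
top plank_end [496.8  22.9  69. ]
top beam_edge [507.3  18.5  60. ]
top mark [388.2 273.2   0. ]
top mark_tip [428.6 282.5  69. ]
top hinge [594.5 255.1  80. ]
top edge [446.3 171.  138. ]
top cab [690.5 185.5   0. ]
side plank_center [ 513.7 -158.1   69. ]
side plank_end [488.1  34.7  69. ]
side beam_edge [495.   12.3  60. ]
side beam [ 697.2 -249.4    0. ]
side mark [386.2 274.5   0. ]
side mark_tip [417.1 272.5  69. ]
side hinge [590.6 264.1  80. ]
side edge [448.6 173.4 138. ]
side cab [683. 190.   0.]
```

```bash
python3 - <<'E'
from h import *
for c in ['side','top']:
    im=cv2.imread(f'pics/{c}0.png'); P=np.load(f'pics/{c}P.npy')
    hsv=cv2.cvtColor(im,cv2.COLOR_BGR2HSV)
    m=(P[...,2]>66)&(P[...,2]<92)&(P[...,0]>380)&(P[...,0]<640)&(P[...,1]>-420)&(P[...,1]<60)
    n,l,st,ce=cv2.connectedComponentsWithStats(m.astype(np.uint8)); i=1+np.argmax(st[1:,4]); 
    q=P[l==i]; rect=cv2.minAreaRect(q[:,:2].astype(np.float32)); print(c,'plank',len(q),np.median(q[:,2]),rect)
    # percentiles along axes
    a=np.radians(5.75); ex=np.array([np.cos(a),np.sin(a)]);ey=np.array([-np.sin(a),np.cos(a)])
    u=q[:,:2]@ex;v=q[:,:2]@ey
    print('ex',np.percentile(u,[0,1,5,50,95,99,100]).round(1),'ey',np.percentile(v,[0,.5,2,50,98,99.5,100]).round(1))
    cf=[]
    vs=np.linspace(v.min()+20,v.max()-20,15)
    mid=[np.mean([np.percentile(u[abs(v-x)<12],3),np.percentile(u[abs(v-x)<12],97)]) for x in vs]
    print('dev angle deg',np.degrees(np.polyfit(vs,mid,1)[0]), np.mean(mid))
    # stand: low dims
    m=(P[...,2]>7)&(P[...,2]<20)&(P[...,0]>340)&(P[...,0]<440)&(P[...,1]>225)&(P[...,1]<330); q=P[m]
    print('base',len(q),q[:,:2].min(0),q[:,:2].max(0),cv2.minAreaRect(q[:,:2].astype(np.float32)))
    m=(P[...,2]>55)&(P[...,2]<95)&(P[...,0]>340)&(P[...,0]<460)&(P[...,1]>225)&(P[...,1]<330)
    for v_,u_ in np.argwhere(m): print((u_,v_),P[v_,u_].round(0),end=' ')
    print()
    m=(P[...,2]>145)&(P[...,2]<175)&(P[...,0]>400)&(P[...,0]<860)&(P[...,1]>60)&(P[...,1]<330)
    n,l,st,ce=cv2.connectedComponentsWithStats(m.astype(np.uint8))
    for i in range(1,n):
        if st[i,4]>20:
            q=P[l==i]; print('cab/door',len(q),np.median(q[:,2]),cv2.minAreaRect(q[:,:2].astype(np.float32)),cv2.boxPoints(cv2.minAreaRect(q[:,:2].astype(np.float32))).round(0).tolist())
E
```

```text
side plank 1776 78.68986884759113 ((519.1510620117188, -174.79493713378906), (60.45325469970703, 409.0329284667969), 5.805878639221191)
ex [468.9 469.2 471.5 498.8 525.8 528.2 529.4] ey [-430.4 -423.6 -415.9 -195.1  -27.5  -24.8  -21.4]
dev angle deg -0.03888219613711654 498.7483036965584
base 335 [344.86633191 235.41453222] [401.07536495 326.29645661] ((372.425048828125, 282.48583984375), (53.6844367980957, 90.10205078125), 5.9311347007751465)
(np.int64(270), np.int64(279)) [425. 272.  78.] (np.int64(271), np.int64(279)) [423. 271.  78.] (np.int64(272), np.int64(279)) [420. 270.  77.] (np.int64(273), np.int64(279)) [418. 269.  77.] (np.int64(274), np.int64(279)) [415. 270.  79.] (np.int64(275), np.int64(279)) [413. 269.  79.] (np.int64(270), np.int64(280)) [425. 273.  76.] (np.int64(271), np.int64(280)) [422. 272.  75.] (np.int64(272), np.int64(280)) [420. 269.  71.] (np.int64(273), np.int64(280)) [418. 269.  72.] (np.int64(274), np.int64(280)) [415. 270.  75.] (np.int64(275), np.int64(280)) [412. 273.  81.] (np.int64(276), np.int64(280)) [409. 272.  81.] (np.int64(277), np.int64(28
[... 7230 characters left out ...]
7)) [375. 269.  75.] (np.int64(189), np.int64(237)) [374. 265.  80.] (np.int64(190), np.int64(237)) [374. 261.  80.] (np.int64(191), np.int64(237)) [375. 260.  64.] (np.int64(188), np.int64(238)) [371. 269.  76.] (np.int64(189), np.int64(238)) [371. 266.  75.] (np.int64(190), np.int64(238)) [371. 261.  79.] (np.int64(191), np.int64(238)) [371. 259.  70.] (np.int64(189), np.int64(239)) [367. 265.  76.] (np.int64(190), np.int64(239)) [367. 262.  73.] (np.int64(191), np.int64(239)) [368. 262.  56.] 
cab/door 2259 159.81147327446024 ((607.0624389648438, 178.51461791992188), (329.2987976074219, 181.25567626953125), 6.599215984344482) [[433.0, 250.0], [454.0, 70.0], [781.0, 107.0], [760.0, 287.0]]
```

```bash
cat >> h.py <<'E'
def rel(P,yaw):
    p,q=tcp(); t=R.from_euler('xyz',[180,0,yaw],degrees=True)
    return np.round(np.r_[q.inv().apply(np.array(P)-p)/1000,(q.inv()*t).as_rotvec()],4).tolist()
def st():
    s=r.sense(); print(round(s['time'],2),np.round(s['tool_pos'],1),np.round(s['tcp_rot'],2),np.round(s['ft_force'],1),round(s['finger_gap'],1),np.round(s['joint_pos'],0))
E
python3 -c "
from h import *
st();print(rel([440,215,200],95.75)); print(rel([390,-100,230],95.75))
H=np.array([594,265])
for th in (208,214,230,245,260,270,276.6,278):
    t=np.radians(th);d=np.array([np.cos(t),np.sin(t)]);n=np.array([d[1],-d[0]]); print(th,(H+150*d+15*n).round(0))
"
```

```text
1.0 [ 258.2 -541.6  207.3] [-180.      0.     25.48] [ 1.   0.2 -1. ] 85.5 [-69.   7.  85.  -0.  87.  -5.]
[0.4897, -0.6048, 0.0073, -0.0, 0.0, -1.2264]
[0.309, -0.3419, -0.0227, -0.0, 0.0, -1.2264]
208 [455. 208.]
214 [461. 194.]
230 [486. 160.]
245 [517. 135.]
260 [553. 120.]
270 [579. 115.]
276.6 [596. 114.]
278 [600. 114.]
```

```bash
python3 -m crank '[[[0.309,-0.342,-0.023,0,0,-1.226],[0.309,-0.342,-0.023,0,0,-1.226],[0.309,-0.342,-0.023,0,0,-1.226],[0.309,-0.342,-0.023,0,0,-1.226],[0.309,-0.342,-0.023,0,0,-1.226],[0.309,-0.342,-0.023,0,0,-1.226],[0.309,-0.342,-0.023,0,0,-1.226],[0.309,-0.342,-0.023,0,0,-1.226],[0.49,-0.605,-0.02,0,0,-1.226],[0.49,-0.605,-0.02,0,0,-1.226]]]' 1; python3 -c "
from h import *
st();print(rel([435,220,200],95.75));print(rel([435,220,110],95.75))"
```

```text
time: 2.25
tool_pos: [409.9, 25.1, 229.5]
tcp_rot: [179.9, 0.0, 95.7]
ft_force: [1.6, -0.2, -0.3]
finger_gap: 0.1
2.25 [409.9  25.1 229.5] [1.7992e+02 2.0000e-02 9.5660e+01] [ 1.6 -0.2 -0.3] 0.1 [ -4. -24. 111.  -0.  92.  -9.]
[0.1915, 0.0442, 0.0296, 0.0014, 0.0003, -0.0016]
[0.1915, 0.0441, 0.1196, 0.0014, 0.0003, -0.0016]
```

```bash
python3 -m crank '[[[0.19,0.035,0.01,0,0,0],[0.19,0.035,0.01,0,0,0],[0.19,0.035,0.01,0,0,0],[0.195,0.035,0.06,0,0,0],[0.195,0.035,0.12,0,0,0],[0.195,0.035,0.12,0,0,0]]]'; python3 - <<'E'
from h import *
st()
for c in ['side','top']:
    im,d=r.snapshot(c); cv2.imwrite(f'pics/{c}1.png',im)
s=cv2.imread('pics/side1.png');cv2.imwrite('pics/s1c.png',cv2.resize(s[150:350,150:400],None,fx=3,fy=3))
E
```

```text
time: 3.0
tool_pos: [421.3, 221.2, 104.6]
tcp_rot: [-179.5, 0.2, 95.7]
ft_force: [-0.3, -0.9, 0.3]
finger_gap: -0.1
3.0 [421.3 221.2 104.6] [-179.5     0.18   95.71] [-0.3 -0.9  0.3] -0.1 [ 22.  -7. 111.  -0.  77.  16.]
```

View pics/s1c.png

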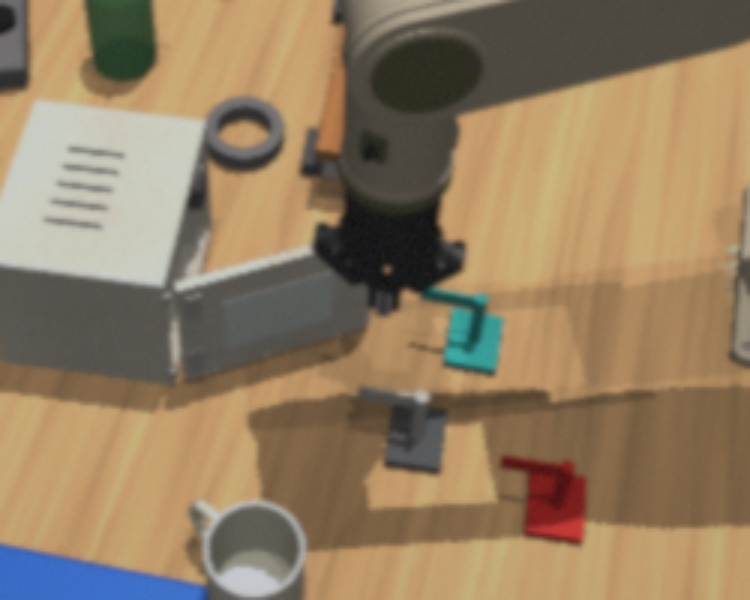

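```bash
python3 -m crank '[[[-0.016,0.025,-0.005,0,0,0],[-0.030,0.036,-0.005,0,0,0],[-0.044,0.045,-0.005,0,0,0],[-0.056,0.052,-0.005,0,0,0],[-0.067,0.059,-0.005,0,0,0],[-0.082,0.073,-0.005,0,0,0],[-0.095,0.087,-0.005,0,0,0],[-0.106,0.104,-0.005,0,0,0],[-0.114,0.121,-0.005,0,0,0],[-0.114,0.121,-0.005,0,0,0]]]'; python3 - <<'E'
from h import *
st()
for c in ['side']:
    im,d=r.snapshot(c); cv2.imwrite(f'pics/{c}2.png',im)
s=cv2.imread('pics/side2.png');cv2.imwrite('pics/s2c.png',cv2.resize(s[150:350,150:400],None,fx=3,fy=3))
E
```

```text
time: 4.35
tool_pos: [558.8, 120.0, 115.8]
tcp_rot: [179.9, 0.0, 95.6]
ft_force: [0.0, 0.2, -0.8]
finger_gap: 0.0
4.35 [558.8 120.  115.8] [1.7991e+02 3.0000e-02 9.5580e+01] [ 0.   0.2 -0.8] 0.0 [ 7.  7. 96. -0. 77.  1.]
```

View pics/s2c.png

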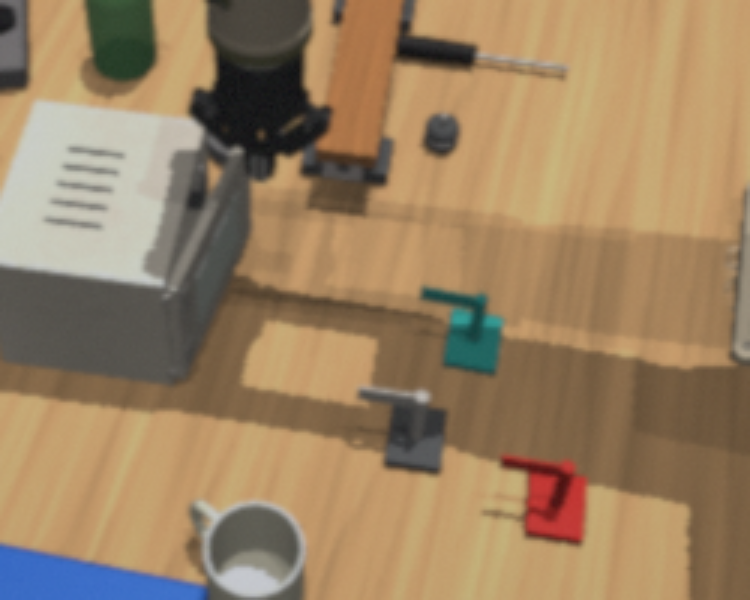

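The door is nearly shut, with its free edge at about crop (240,150), and the fingers are on its outer face. I'll go on gently along +x.

```bash
python3 -m crank '[[[-0.002,0.008,0,0,0,0],[-0.004,0.016,0,0,0,0],[-0.006,0.022,0,0,0,0],[-0.006,0.026,0,0,0,0],[-0.006,0.030,0,0,0,0]]]';  python3 -m crank '[[[0,0.005,0,0,0,0],[0,0.005,0,0,0,0]]]'
```

```text
time: 5.03
tool_pos: [588.8, 117.3, 115.7]
tcp_rot: [179.9, 0.0, 95.6]
ft_force: [0.3, -0.7, 0.4]
finger_gap: 0.3
time: 5.28
tool_pos: [592.7, 117.7, 115.4]
tcp_rot: [-179.9, 0.0, 95.6]
ft_force: [-7.0, -1.4, 3.0]
finger_gap: -0.1
```

```bash
python3 -m crank '[[[0,0.004,0,0,0,0],[0,0.006,0,0,0,0]]]';  python3 -m crank '[[[0,0.004,0,0,0,0],[0,0.004,0,0,0,0]]]'
```

```text
time: 5.52
tool_pos: [593.2, 117.7, 115.1]
tcp_rot: [-179.2, 0.1, 95.6]
ft_force: [-37.1, -5.3, 23.0]
finger_gap: 0.3
time: 5.78
tool_pos: [592.7, 117.7, 115.3]
tcp_rot: [-178.6, 0.1, 95.7]
ft_force: [-28.6, -4.0, 19.9]
finger_gap: 0.1
```

```bash
python3 -m crank '[[[0,-0.006,0,0.0,0,0],[0,-0.03,-0.02,0,0,0],[0,-0.06,-0.03,0,0,0]]]'; python3 - <<'E'
from h import *
st()
for c in ['side','top']:
    im,d=r.snapshot(c); cv2.imwrite(f'pics/{c}3.png',im); np.save(f'pics/{c}P3.npy',cloud(c,d))
    print([(x['pixel'],x['conf']) for x in r.landmark_of('door_edge',c)])
s=cv2.imread('pics/side3.png');cv2.imwrite('pics/s3c.png',cv2.resize(s[170:290,140:290],None,fx=5,fy=5,interpolation=cv2.INTER_CUBIC))
E
```

```text
time: 6.15
tool_pos: [534.1, 111.9, 147.8]
tcp_rot: [-178.7, 0.1, 95.6]
ft_force: [0.3, 0.2, 0.4]
finger_gap: -0.1
6.15 [534.1 111.9 147.8] [-1.7868e+02  1.0000e-01  9.5650e+01] [0.3 0.2 0.4] -0.1 [ 7.  2. 97. -0. 82.  1.]
[([218.7, 192.4], 0.85)]
[]
```

View pics/s3c.png

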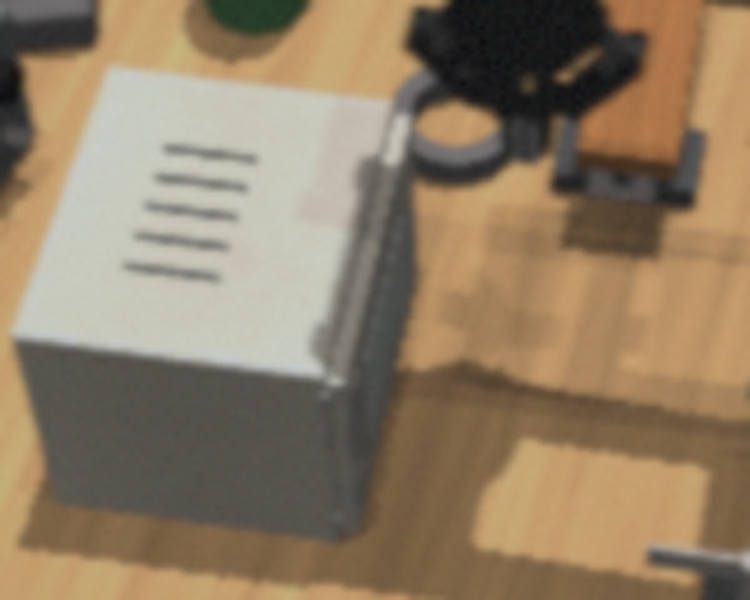

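```bash
python3 - <<'E'
from h import *
P=np.load('pics/sideP3.npy')
# door face points in front of cabinet
a=np.radians(6.6);ex=np.array([np.cos(a),np.sin(a)]);ey=np.array([-np.sin(a),np.cos(a)])
C=np.array([686.5,187.3]); q=P[...,:2]-C; X=q@ex;Y=q@ey;Z=P[...,2]
m=(abs(Y)<95)&(X<-60)&(X>-150)
for z0 in (40,80,120,145,158):
  for y0 in range(-90,91,20):
    k=m&(abs(Z-z0)<8)&(abs(Y-y0)<10)
    print(z0,y0,k.sum(),np.round(np.median(X[k]),1) if k.sum() else None,end=' | ')
  print()
E
```

```text
40 -90 2 -89.6 | 40 -70 7 -89.8 | 40 -50 2 -90.1 | 40 -30 3 -90.2 | 40 -10 6 -90.4 | 40 10 4 -90.0 | 40 30 5 -89.8 | 40 50 3 -89.1 | 40 70 6 -91.7 | 40 90 34 -74.9 | 
80 -90 3 -89.6 | 80 -70 3 -89.9 | 80 -50 8 -90.0 | 80 -30 6 -90.5 | 80 -10 4 -90.5 | 80 10 9 -90.3 | 80 30 5 -90.2 | 80 50 7 -89.9 | 80 70 7 -89.3 | 80 90 36 -77.0 | 
120 -90 3 -71.9 | 120 -70 9 -89.9 | 120 -50 5 -90.5 | 120 -30 9 -90.0 | 120 -10 8 -89.8 | 120 10 12 -90.1 | 120 30 8 -89.9 | 120 50 8 -89.5 | 120 70 5 -92.1 | 120 90 42 -78.4 | 
145 -90 12 -87.3 | 145 -70 10 -86.9 | 145 -50 17 -88.9 | 145 -30 14 -88.7 | 145 -10 13 -87.9 | 145 10 21 -88.8 | 145 30 16 -87.3 | 145 50 18 -87.3 | 145 70 21 -89.1 | 145 90 57 -79.6 | 
158 -90 35 -75.2 | 158 -70 62 -74.2 | 158 -50 64 -75.3 | 158 -30 64 -75.1 | 158 -10 70 -76.4 | 158 10 76 -75.1 | 158 30 72 -75.1 | 158 50 77 -75.4 | 158 70 75 -75.4 | 158 90 67 -73.0 |
```

The door face is parallel to the cabinet front over its whole width (X≈-90), so it is shut, and it stayed shut after I released it. Next I'll go to the plank.

```bash
python3 -c "
from h import *
print(rel([529.3,-273.4,190],95.7));print(rel([529.3,-273.4,110],95.7))"
```

```text
[-0.3831, -0.0438, -0.041, -0.0231, 0.0018, -0.0007]
[-0.3829, -0.042, 0.0389, -0.0231, 0.0018, -0.0007]
```

```bash
python3 -m crank '[[[-0.03,-0.01,-0.041,-0.023,0,0],[-0.383,-0.044,-0.041,-0.023,0.002,0],[-0.383,-0.044,-0.041,-0.023,0.002,0],[-0.383,-0.044,-0.041,-0.023,0.002,0],[-0.383,-0.044,-0.041,-0.023,0.002,0],[-0.383,-0.044,-0.041,-0.023,0.002,0],[-0.383,-0.044,-0.041,-0.023,0.002,0],[-0.383,-0.044,-0.041,-0.023,0.002,0],[-0.383,-0.043,0.02,-0.023,0.002,0],[-0.383,-0.043,0.02,-0.023,0.002,0]]]' 0; python3 - <<'E'
from h import *
st(); print(rel([529.3,-273.4,45],95.7))
for c in ['side','top']:
    im,d=r.snapshot(c); cv2.imwrite(f'pics/{c}4.png',im)
s=cv2.imread('pics/side4.png');cv2.imwrite('pics/s4c.png',cv2.resize(s[60:240,180:360],None,fx=3.3,fy=3.3,interpolation=cv2.INTER_CUBIC))
E
```

```text
time: 7.6
tool_pos: [525.3, -270.4, 122.9]
tcp_rot: [-179.5, -0.4, 95.7]
ft_force: [-0.5, 1.0, 0.2]
finger_gap: 85.3
7.6 [ 525.3 -270.4  122.9] [-179.49   -0.43   95.68] [-0.5  1.   0.2] 85.3 [-32.  10.  92.   0.  79. -38.]
[-0.004, 0.0044, 0.0778, -0.0089, -0.0075, -0.0003]
```

View pics/s4c.png

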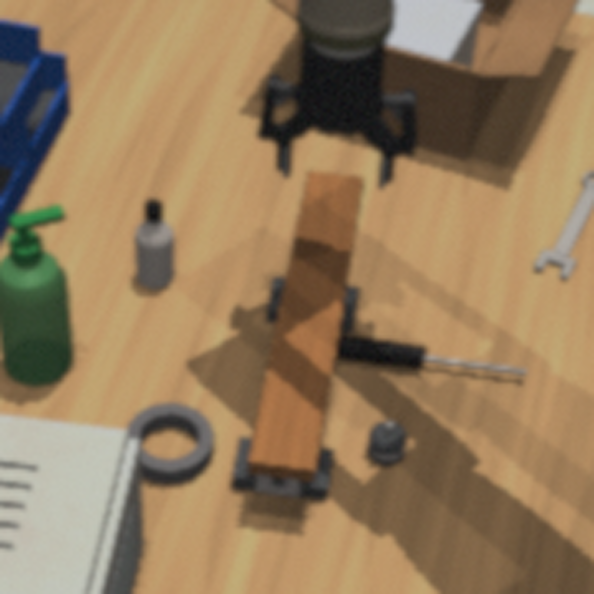

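```bash
python3 - <<'E'
from h import *
P=np.load('pics/topP.npy'); a=np.radians(5.7); ex=np.array([np.cos(a),np.sin(a)]);ey=np.array([-np.sin(a),np.cos(a)])
for c in ('top','side'):
    P=np.load(f'pics/{c}P.npy'); u=P[...,:2]@ex;v=P[...,:2]@ey;z=P[...,2]
    m=(z>13)&(z<30)&(abs(u-499)<48)&(abs(u-499)>32)&(v>-440)&(v<20)
    h,e=np.histogram(v[m],bins=np.arange(-440,21,10)); print(c,[(int(b),int(n)) for b,n in zip(e,h) if n])
# beam end face seen by side: points under plank end
m=(z>25)&(z<55)&(abs(u-499)<15)&(v>-90)&(v<0); print(np.c_[u[m],v[m],z[m]].round(0)[::3].tolist())
st()
E
```

```text
top [(-330, 2), (-320, 8), (-310, 11), (-300, 6), (-290, 10), (-280, 7), (-260, 1), (-250, 11), (-240, 11), (-230, 3), (-110, 2), (-100, 8), (-90, 8), (-80, 11), (-70, 11), (-60, 7)]
side [(-330, 2), (-320, 15), (-310, 10), (-300, 17), (-290, 11), (-280, 17), (-270, 1), (-260, 1), (-250, 6), (-240, 18), (-230, 9), (-110, 4), (-100, 19), (-90, 18), (-80, 15), (-70, 20), (-60, 26)]
[[513.0, -39.0, 45.0], [509.0, -39.0, 41.0], [500.0, -38.0, 45.0], [492.0, -42.0, 42.0], [509.0, -39.0, 36.0], [500.0, -39.0, 39.0], [491.0, -40.0, 39.0], [512.0, -36.0, 35.0], [503.0, -35.0, 38.0], [494.0, -39.0, 35.0], [485.0, -36.0, 41.0], [503.0, -41.0, 26.0], [494.0, -36.0, 34.0], [485.0, -37.0, 34.0], [490.0, -37.0, 29.0]]
7.7 [ 528.7 -272.5  129.1] [-1.7992e+02 -8.0000e-02  9.5710e+01] [-0.2  0.4  1.3] 85.6 [-32.  10.  91.   0.  79. -38.]
```

```bash
python3 -c "
from h import *
print(rel([529.3,-273.4,45],95.7))"; python3 -m crank '[[[-0.001,0.001,0.045,-0.001,-0.001,0],[-0.001,0.001,0.084,-0.001,-0.001,0],[-0.001,0.001,0.084,-0.001,-0.001,0],[-0.001,0.001,0.084,-0.001,-0.001,0]]]'; python3 - <<'E'
from h import *
st()
E
```

```text
[-0.0011, 0.0006, 0.0841, -0.0014, -0.0015, 0.0001]
time: 8.2
tool_pos: [531.7, -274.1, 48.5]
tcp_rot: [179.8, 0.1, 95.7]
ft_force: [-0.1, -0.6, -0.3]
finger_gap: 85.4
8.2 [ 531.7 -274.1   48.5] [1.7984e+02 1.2000e-01 9.5730e+01] [-0.1 -0.6 -0.3] 85.4 [-32.  14.  95.   0.  71. -38.]
```

Now close with a moderate grip force.

```bash
python3 -m crank '[[[0,0,0.002,0,0,0],[0,0,0.002,0,0,0],[0,0,0.002,0,0,0],[0,0,0.002,0,0,0],[0,0,0.002,0,0,0]]]' 1 40; python3 - <<'E'
from h import *
st()
im,d=r.snapshot('side'); cv2.imwrite('pics/s5c.png',cv2.resize(im[60:240,180:360],None,fx=3.3,fy=3.3,interpolation=cv2.INTER_CUBIC))
E
```

```text
time: 8.82
tool_pos: [537.7, -277.6, 53.9]
tcp_rot: [179.2, 0.6, 95.7]
ft_force: [3.9, 1.5, 27.0]
finger_gap: 0.1
8.82 [ 537.7 -277.6   53.9] [179.16   0.63  95.74] [ 3.9  1.5 27. ] 0.1 [-32.  14.  94.   0.  71. -38.]
```

View pics/s5c.png

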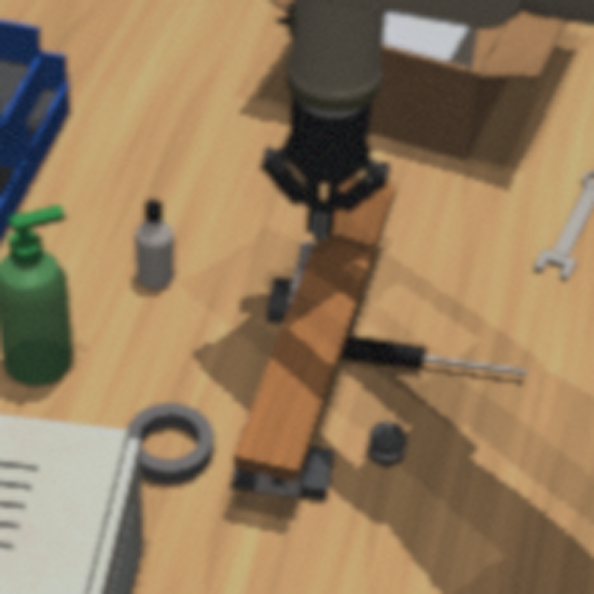

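```bash
python3 - <<'E'
from h import *
st()
for c in ('top','side'):
    im,d=r.snapshot(c); P=cloud(c,d); np.save(f'pics/{c}P6.npy',P); cv2.imwrite(f'pics/{c}6.png',im)
    b=(150,250,230,380) if c=='top' else (90,230,210,320)
    cv2.imwrite(f'pics/{c}6c.png',cv2.resize(im[b[0]:b[1],b[2]:b[3]],None,fx=5,fy=5,interpolation=cv2.INTER_CUBIC))
    hsv=cv2.cvtColor(im,cv2.COLOR_BGR2HSV)
    m=(P[...,2]>50)&(P[...,2]<110)&(P[...,0]>430)&(P[...,0]<640)&(P[...,1]>-430)&(P[...,1]<60)&(hsv[...,1]>110)
    n,l,s,ce=cv2.connectedComponentsWithStats(m.astype(np.uint8))
    for i in range(1,n):
        if s[i,4]>40:
            q=P[l==i]; A=np.c_[q[:,:2]-[520,-175],np.ones(len(q))]; print(c,len(q),'plane',np.linalg.lstsq(A,q[:,2],rcond=None)[0].round(3),cv2.minAreaRect(q[:,:2].astype(np.float32)))
E
```

```text
8.88 [ 537.7 -277.6   54. ] [179.16   0.62  95.74] [ 4.1 -0.8 21.9] 0.2 [-32.  14.  94.   0.  71. -38.]
top 1000 plane [ 4.3000e-02 -2.0000e-03  7.7814e+01] ((512.6102294921875, -92.51529693603516), (236.12171936035156, 61.614906311035156), 88.8602066040039)
top 392 plane [ 2.5000e-02 -0.0000e+00  7.8024e+01] ((506.20599365234375, -301.16656494140625), (146.4160919189453, 58.0792350769043), 89.06965637207031)
side 1656 plane [ 3.7000e-02 -5.0000e-03  7.8888e+01] ((509.65399169921875, -173.3878173828125), (403.5093688964844, 61.646568298339844), 88.97891998291016)
```

View pics/side6c.png

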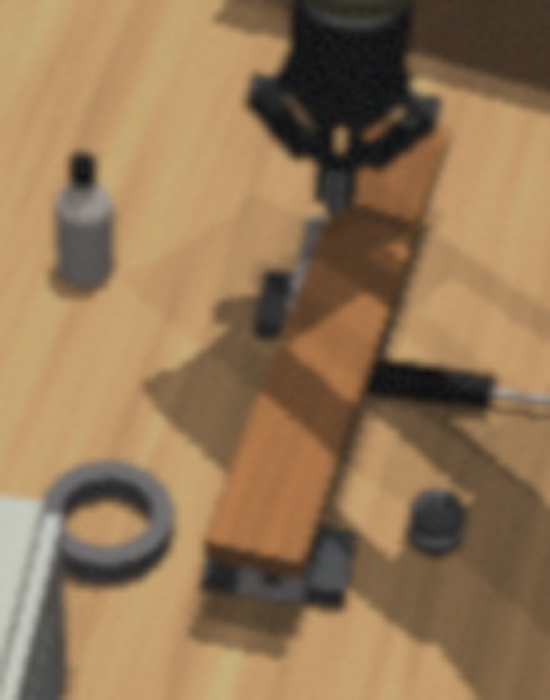

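View pics/top6c.png

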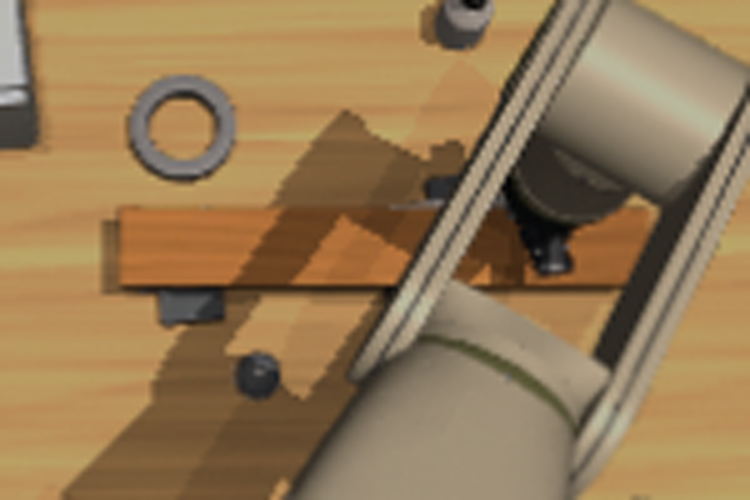

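```bash
python3 - <<'E'
from h import *
P=np.load('pics/sideP6.npy')
for v in range(110,142,3):
    print(v,[P[v,u].round(0).astype(int).tolist() for u in range(268,300,4)])
E
```

```text
110 [[606, -463, 1], [552, -265, 174], [540, -266, 176], [527, -265, 180], [514, -265, 183], [503, -272, 180], [490, -273, 182], [480, -291, 170]]
113 [[568, -281, 145], [552, -264, 162], [538, -257, 172], [525, -259, 172], [514, -266, 170], [533, -477, -6], [490, -278, 165], [478, -278, 168]]
116 [[564, -264, 147], [555, -286, 131], [538, -262, 155], [525, -263, 157], [527, -355, 81], [504, -291, 139], [488, -269, 162], [476, -270, 163]]
119 [[563, -262, 137], [552, -269, 133], [537, -263, 142], [525, -265, 144], [514, -279, 134], [499, -266, 148], [487, -272, 147], [485, -351, 81]]
122 [[590, -396, 4], [576, -401, 3], [538, -271, 122], [524, -266, 130], [511, -267, 133], [499, -269, 134], [495, -337, 77], [482, -341, 76]]
125 [[587, -384, 1], [573, -389, 0], [536, -266, 114], [525, -274, 110], [517, -311, 80], [505, -315, 80], [492, -319, 79], [480, -328, 75]]
128 [[584, -370, -1], [569, -371, 2], [536, -268, 100], [523, -270, 101], [515, -298, 78], [501, -300, 81], [489, -303, 81], [477, -315, 74]]
131 [[579, -350, 4], [566, -359, -1], [536, -269, 86], [522, -268, 90], [512, -285, 78], [498, -286, 80], [486, -294, 76], [484, -380, 1]]
134 [[576, -340, -1], [550, -280, 59], [533, -261, 80], [521, -268, 77], [509, -274, 75], [496, -276, 76], [482, -273, 82], [481, -364, 2]]
137 [[572, -321, 3], [546, -262, 62], [529, -243, 83], [518, -254, 77], [505, -252, 82], [492, -256, 81], [480, -265, 77], [478, -352, -1]]
140 [[568, -306, 3], [543, -249, 61], [528, -238, 75], [514, -236, 81], [502, -238, 82], [490, -246, 78], [478, -260, 68], [474, -332, 4]]
```

```bash
python3 -m crank '[[[0,0,-0.01,0,0,0],[0,0,-0.03,0,0,0],[0,0,-0.07,0,0,0],[0,0,-0.09,0,0,0],[0,0,-0.09,0,0,0]]]'; python3 - <<'E'
from h import *
st()
for c in ('top','side'):
    im,d=r.snapshot(c); P=cloud(c,d); np.save(f'pics/{c}P7.npy',P); cv2.imwrite(f'pics/{c}7.png',im)
    b=(150,250,230,380) if c=='top' else (70,230,210,320)
    cv2.imwrite(f'pics/{c}7c.png',cv2.resize(im[b[0]:b[1],b[2]:b[3]],None,fx=4,fy=4,interpolation=cv2.INTER_CUBIC))
    hsv=cv2.cvtColor(im,cv2.COLOR_BGR2HSV)
    m=(P[...,2]>50)&(P[...,2]<110)&(P[...,0]>430)&(P[...,0]<640)&(P[...,1]>-430)&(P[...,1]<60)&(hsv[...,1]>110)
    n,l,s,ce=cv2.connectedComponentsWithStats(m.astype(np.uint8))
    for i in range(1,n):
        if s[i,4]>40:
            q=P[l==i]; A=np.c_[q[:,:2]-[520,-175],np.ones(len(q))]; print(c,len(q),'plane',np.linalg.lstsq(A,q[:,2],rcond=None)[0].round(3),cv2.minAreaRect(q[:,:2].astype(np.float32)))
E
```

```text
time: 9.6
tool_pos: [537.5, -277.5, 146.3]
tcp_rot: [179.0, 0.8, 95.7]
ft_force: [0.2, -0.8, -0.2]
finger_gap: 0.3
9.6 [ 537.5 -277.5  146.3] [178.98   0.75  95.73] [ 0.2 -0.8 -0.2] 0.3 [-32.   9.  90.   0.  80. -38.]
top 1017 plane [ 4.9000e-02 -0.0000e+00  7.7692e+01] ((512.8094482421875, -94.8526382446289), (241.09146118164062, 61.806396484375), 88.8554458618164)
top 461 plane [3.1000e-02 1.0000e-03 7.8176e+01] ((506.34454345703125, -301.5990295410156), (146.6116180419922, 58.19718933105469), 89.03797912597656)
side 1816 plane [ 2.5000e-02 -3.0000e-03  7.8481e+01] ((509.6568603515625, -175.5587921142578), (407.084228515625, 61.3243522644043), 88.81306457519531)
```

View pics/side7c.png

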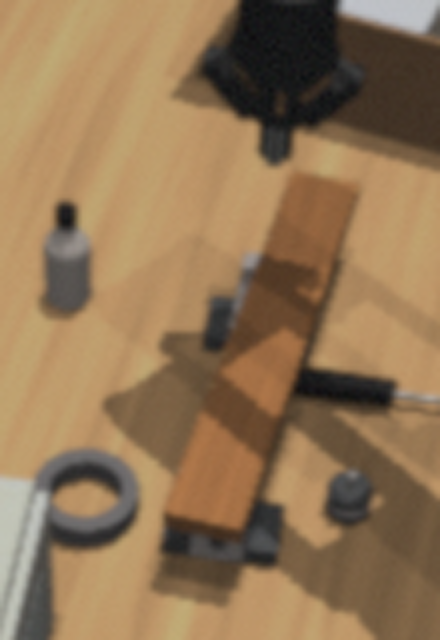

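```bash
python3 - <<'E'
from h import *
P=np.load('pics/sideP7.npy')
for v in range(92,116,2):
    print(v,[P[v,u].round(0).astype(int).tolist() for u in range(270,289,2)])
print(proj('side',[537.5,-277.5,146.3]))
P=np.load('pics/topP7.npy'); m=(P[...,2]>120)&(P[...,2]<200)&(abs(P[...,0]-530)<60)&(abs(P[...,1]+277)<40)
print(np.c_[P[m]].round(0)[::4].tolist())
E
```

```text
92 [[565, -279, 231], [560, -285, 227], [607, -563, 9], [542, -258, 252], [537, -261, 250], [532, -269, 246], [524, -261, 253], [518, -261, 254], [514, -270, 249], [508, -272, 249]]
94 [[562, -265, 234], [559, -280, 224], [552, -281, 225], [543, -264, 240], [536, -259, 245], [581, -548, 16], [524, -261, 246], [518, -259, 249], [558, -549, 21], [510, -288, 228]]
96 [[561, -261, 230], [555, -265, 228], [550, -269, 226], [541, -255, 239], [536, -261, 236], [582, -557, 0], [524, -262, 238], [517, -261, 240], [515, -281, 225], [508, -276, 230]]
98 [[560, -259, 224], [555, -263, 222], [549, -266, 221], [542, -265, 224], [536, -266, 224], [579, -545, 0], [524, -266, 227], [518, -267, 227], [512, -271, 225], [506, -269, 228]]
100 [[612, -519, 4], [606, -525, 0], [549, -270, 211], [541, -263, 218], [535, -261, 220], [529, -264, 219], [523, -263, 222], [517, -267, 219], [511, -264, 223], [505, -264, 225]]
102 [[612, -518, -5], [604, -517, -2], [-9223372036854775808, -9223372036854775808, -9223372036854775808], [542, -266, 207], [537, -274, 202], [531, -275, 202], [523, -265, 212], [518, -274, 
[... 531 characters left out ...]
545, -497, -2], [538, -496, 1]]
110 [[599, -464, 2], [591, -462, 6], [585, -468, 2], [579, -475, -2], [534, -271, 173], [527, -267, 178], [556, -476, 3], [550, -485, -3], [543, -483, 1], [536, -487, -1]]
112 [[597, -455, 1], [588, -448, 9], [583, -461, 0], [576, -465, -2], [569, -467, -2], [561, -463, 3], [554, -468, 0], [546, -465, 4], [540, -468, 4], [533, -471, 3]]
114 [[593, -441, 4], [587, -446, 1], [580, -449, 0], [572, -445, 6], [565, -448, 5], [559, -456, -1], [551, -454, 3], [531, -376, 72], [524, -372, 76], [517, -371, 79]]
[277.04102983 115.05033318]
[[540.0, -266.0, 187.0], [531.0, -267.0, 178.0], [522.0, -273.0, 184.0]]<stdin>:4: RuntimeWarning: invalid value encountered in cast
```

```bash
python3 - <<'E'
from h import *
def tip(P,T,half=45):
    m=(abs(P[...,0]-T[0])<half)&(abs(P[...,1]-T[1])<35)&(P[...,2]>T[2]-15)&(P[...,2]<T[2]+70)
    q=P[m]; 
    if len(q)==0: return
    z=np.sort(q[:,2])[:4]; k=q[q[:,2]<z[1]+25]; print('proj',proj('side',T).round(1),'zmin',z.round(0),'x',k[:,0].min().round(0),k[:,0].max().round(0),'ymax',k[:,1].max().round(0),len(k))
tip(np.load('pics/sideP7.npy'),(537.5,-277.5,146.3))
tip(np.load('pics/topP7.npy'),(537.5,-277.5,146.3))
tip(np.load('pics/sideP3.npy'),(534.1,111.9,147.8))
tip(np.load('pics/topP3.npy'),(534.1,111.9,147.8))
tip(np.load('pics/sideP.npy'),(258,-541,206.3),60)
E
```

```text
proj [277.  115.1] zmin [169. 169. 172. 172.] x 520.0 545.0 ymax -263.0 42
proj [277.  115.1] zmin [177. 178. 184. 184.] x 521.0 540.0 ymax -266.0 10
proj [245.8 206.2] zmin [176. 176. 178. 178.] x 518.0 546.0 ymax 125.0 63Traceback (most recent call last):
  File "<stdin>", line 10, in <module>
  File "<stdin>", line 6, in tip
IndexError: index 1 is out of bounds for axis 0 with size 1
```

The camera shows the true fingertips about 24 mm above the reported TCP: the side view puts the tip at z≈171 and the top view agrees, against a TCP of 146. That explains why the fingers closed on top of the plank. The plank is still flat, but it is yawed to about −1.2° and sits about 9 mm off-centre. I'll re-grasp lower, with the jaws matched to its present pose.

```bash
python3 -c "
from h import *
st();print(rel([512.5,-270,110],88.8))"
```

```text
9.7 [ 535.8 -276.4  142.8] [179.22   0.56  95.73] [-0.6  0.3 -0.5] 0.1 [-32.   9.  90.   0.  80. -38.]
[0.009, -0.0229, 0.0324, 0.0143, 0.009, 0.1211]
```

```bash
python3 -m crank '[[[0.009,-0.023,0.032,0.014,0.009,0.121],[0.009,-0.023,0.032,0.014,0.009,0.121],[0.009,-0.023,0.032,0.014,0.009,0.121],[0.009,-0.023,0.032,0.014,0.009,0.121],[0.009,-0.023,0.032,0.014,0.009,0.121]]]' 0; python3 - <<'E'
from h import *
st()
im,d=r.snapshot('side'); P=cloud('side',d)
cv2.imwrite('pics/s8c.png',cv2.resize(im[70:190,230:350],None,fx=5,fy=5,interpolation=cv2.INTER_CUBIC))
st()
m=(abs(P[...,0]-510)<75)&(abs(P[...,1]+268)<30)&(P[...,2]>95)&(P[...,2]<175)
for s in (-1,1):
    k=P[m&(s*(P[...,0]-508)>15)]; zm=np.sort(k[:,2])[:3]; k=k[k[:,2]<zm[0]+25]; print(s,len(k),zm,k[:,0].min(),k[:,0].max(),k[:,1].max())
E
```

```text
time: 10.32
tool_pos: [513.4, -270.5, 111.6]
tcp_rot: [179.9, 0.1, 88.9]
ft_force: [-0.3, 0.1, 0.5]
finger_gap: 85.5
10.32 [ 513.4 -270.5  111.6] [1.7989e+02 6.0000e-02 8.8850e+01] [-0.3  0.1  0.5] 85.5 [-33.   8.  95.   0.  77. -32.]
10.38 [ 513.3 -270.4  111.4] [1.799e+02 5.000e-02 8.884e+01] [-1.1  0.  -0.1] 86.0 [-33.   8.  95.   0.  77. -32.]
-1 24 [152.8457487 154.9504029 155.1918791] 454.7216013642062 467.7476578878243 -257.1598376089038
1 26 [154.91253699 155.06316331 155.25960995] 553.3794572797303 565.9586061692982 -257.65750673069135
```

View pics/s8c.png

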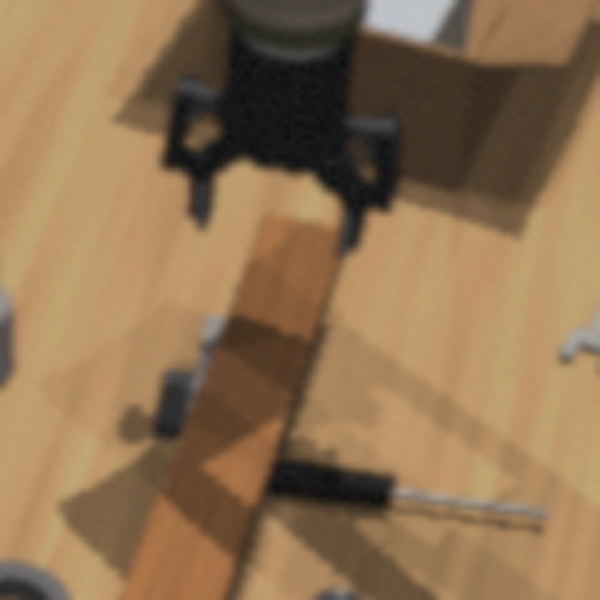

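The open fingertips are at z≈152 for TCP 111 (+40), and the jaw centre is at x≈510 against 507.7 for the plank. I'll descend to TCP ≈15, which puts the tips just below the plank's underside.

```bash
python3 -m crank '[[[0,-0.003,0.03,0,0,0],[0,-0.003,0.06,0,0,0],[0,-0.003,0.075,0,0,0],[0,-0.003,0.075,0,0,0]]]'; python3 -m crank '[[[0,0,0.01,0,0,0],[0,0,0.018,0,0,0],[0,0,0.02,0,0,0]]]'; python3 -c "
from h import *
st()
im,d=r.snapshot('side'); cv2.imwrite('pics/s9c.png',cv2.resize(im[70:190,230:350],None,fx=5,fy=5,interpolation=cv2.INTER_CUBIC))
"
```

```text
time: 10.88
tool_pos: [509.7, -270.0, 35.4]
tcp_rot: [-180.0, -0.0, 88.9]
ft_force: [0.1, -0.2, 1.1]
finger_gap: 85.5
time: 11.25
tool_pos: [511.8, -271.1, 21.4]
tcp_rot: [179.8, 0.1, 88.9]
ft_force: [-25.0, 13.0, 51.6]
finger_gap: 84.8
11.25 [ 511.8 -271.1   21.4] [1.7981e+02 1.0000e-01 8.8890e+01] [-25.   13.   51.6] 84.8 [-33.  14.  99.   0.  68. -32.]
```

View pics/s9c.png

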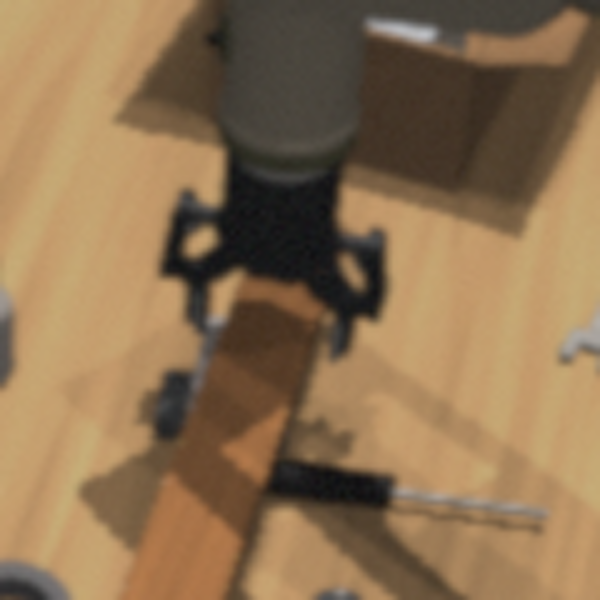

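The 52 N upward force is the +x fingertip landing on the beam's top edge. The tip is at z≈60, and the plank sits about 20 mm off-centre here. I'll back up, then use the −x finger to push the plank sideways back onto the beam's centre line.

```bash
python3 -m crank '[[[0,-0.003,-0.008,0,0,0],[0,-0.003,-0.008,0,0,0]]]'; python3 -c "
from h import *
st();print(rel([542,-272,28],95.7),rel([519,-271,28],90))
"
```

```text
time: 11.55
tool_pos: [509.9, -271.9, 31.2]
tcp_rot: [179.6, 0.2, 88.9]
ft_force: [0.9, -0.5, 0.2]
finger_gap: 85.5
11.55 [ 509.9 -271.9   31.2] [179.65   0.21  88.89] [ 0.9 -0.5  0.2] 85.5 [-33.  12.  99.   0.  68. -32.]
[0.0006, 0.0321, 0.0034, 0.006, 0.0041, -0.1189] [0.0011, 0.0091, 0.0032, 0.0062, 0.0038, -0.0194]
```

```bash
python3 -m crank '[[[0.001,0.004,0.004,0.006,0.004,-0.015],[0.001,0.009,0.004,0.006,0.004,-0.03],[0.001,0.014,0.004,0.006,0.004,-0.05],[0.001,0.019,0.004,0.006,0.004,-0.07],[0.001,0.023,0.004,0.006,0.004,-0.09],[0.001,0.027,0.004,0.006,0.004,-0.105],[0.001,0.032,0.004,0.006,0.004,-0.119],[0.001,0.032,0.004,0.006,0.004,-0.119]]]'; cat > pl.py <<'E'
from h import *
import sys
n=sys.argv[1]; st()
a=np.radians(5.7); ex=np.array([np.cos(a),np.sin(a)]);ey=np.array([-np.sin(a),np.cos(a)])
for c in ('top','side'):
    im,d=r.snapshot(c); P=cloud(c,d); np.save(f'pics/{c}P{n}.npy',P); cv2.imwrite(f'pics/{c}{n}.png',im)
    b=(140,270,150,380) if c=='top' else (70,320,190,360)
    cv2.imwrite(f'pics/{c}{n}c.png',cv2.resize(im[b[0]:b[1],b[2]:b[3]],None,fx=3,fy=3,interpolation=cv2.INTER_CUBIC))
    hsv=cv2.cvtColor(im,cv2.COLOR_BGR2HSV)
    m=(P[...,2]>62)&(P[...,2]<100)&(P[...,0]>400)&(P[...,0]<640)&(P[...,1]>-430)&(P[...,1]<350)&(hsv[...,1]>110)
    k,l,s,ce=cv2.connectedComponentsWithStats(m.astype(np.uint8))
    for i in range(1,k):
        if s[i,4]>60:
            q=P[l==i]; A=np.c_[q[:,:2]@ex-499,q[:,:2]@ey,np.ones(len(q))]; R_=cv2.minAreaRect(q[:,:2].astype(np.float32)); u=A[:,0];v=A[:,1]
            vs=np.linspace(v.min()+12,v.max()-12,14); f=lambda p:np.polyfit(vs,[np.percentile(u[abs(v-x)<12],p) for x in vs],1)
            mid=(f(3)+f(97))/2
            print(c,len(q),'plane(u,v,c)',np.linalg.lstsq(A,q[:,2],rcond=None)[0].round(3),'ctr',np.round(R_[0],1),np.round(R_[1],1),round(R_[2],2),'v range',np.percentile(v,[.5,99.5]).round(1),'yaw rel beam',round(-np.degrees(mid[0]),2),'u offs at v=-330,-226',np.polyval(mid,[-330,-226]).round(1))
E
python3 pl.py 10
```

```text
time: 12.55
tool_pos: [542.6, -271.7, 27.6]
tcp_rot: [180.0, 0.0, 95.7]
ft_force: [0.7, -0.2, 0.4]
finger_gap: 85.5
12.55 [ 542.6 -271.7   27.6] [1.7996e+02 3.0000e-02 9.5730e+01] [ 0.7 -0.2  0.4] 85.5 [-31.  17.  94.   0.  69. -37.]
top 120 plane(u,v,c) [ 8.0000e-03 -1.0000e-03  7.7412e+01] ctr [ 519.3 -255.4] [40.  62.3] 61.74 v range [-319.3 -274.1] yaw rel beam 16.47 u offs at v=-330,-226 [  4.5 -25.4]
top 144 plane(u,v,c) [5.0000e-02 1.4000e-02 8.3659e+01] ctr [ 520.2 -340.3] [38.3 77.6] 32.18 v range [-423.1 -352.9] yaw rel beam 14.77 u offs at v=-330,-226 [-28.6 -55.4]
top 941 plane(u,v,c) [1.2000e-02 2.0000e-03 7.7904e+01] ctr [514.1 -95.6] [ 60.8 239.3] 4.7 v range [-258.   -27.6] yaw rel beam 1.16 u offs at v=-330,-226 [7.6 5.5]
side 1543 plane(u,v,c) [ 6.0000e-03 -4.0000e-03  7.7582e+01] ctr [ 517.7 -149.8] [ 60.8 355.2] 4.87 v range [-365.3  -26. ] yaw rel beam -0.3 u offs at v=-330,-226 [0.7 1.3]
```

View pics/side10c.png

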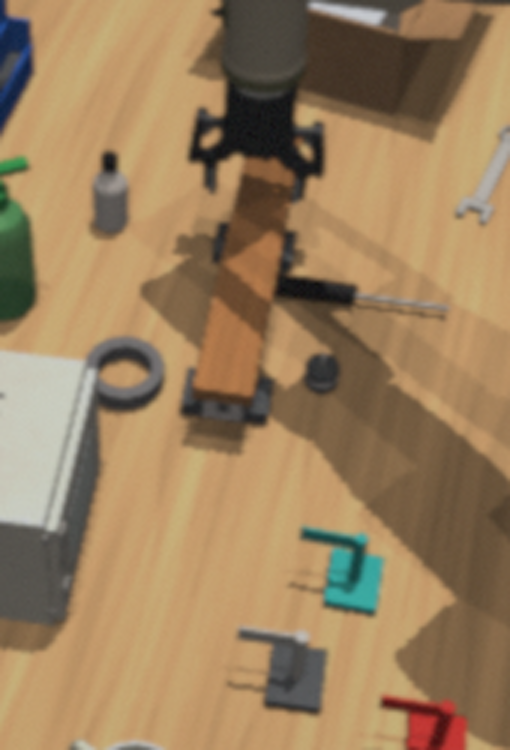

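The plank is back on the centre line, within about 1° and 1–2 mm. I'll centre the jaws and descend in small steps, watching the force.

```bash
python3 -m crank '[[[0,-0.006,0,0,0,0],[0,-0.0105,0,0,0,0],[0,-0.0105,0.004,0,0,0]]]'; python3 -m crank '[[[0,0,0.004,0,0,0],[0,0,0.006,0,0,0]]]';python3 -m crank '[[[0,0,0.003,0,0,0],[0,0,0.005,0,0,0]]]'
```

```text
time: 13.02
tool_pos: [531.6, -273.0, 23.9]
tcp_rot: [179.9, 0.0, 95.7]
ft_force: [-0.2, -0.7, 0.7]
finger_gap: 85.3
time: 13.28
tool_pos: [531.3, -272.9, 17.3]
tcp_rot: [180.0, 0.0, 95.7]
ft_force: [0.7, 0.3, 0.6]
finger_gap: 85.7
time: 13.52
tool_pos: [531.2, -272.7, 11.9]
tcp_rot: [180.0, 0.0, 95.7]
ft_force: [0.7, 0.1, 0.7]
finger_gap: 85.2
```

```bash
python3 -m crank '[[[0,0,0,0,0,0],[0,0,0,0,0,0],[0,0,0,0,0,0],[0,0,0,0,0,0]]]' 1 40; python3 pl.py 11
```

```text
time: 14.02
tool_pos: [531.3, -272.8, 12.0]
tcp_rot: [180.0, 0.0, 95.7]
ft_force: [0.4, -0.0, 0.2]
finger_gap: 59.4
14.03 [ 531.3 -272.8   12. ] [1.7998e+02 2.0000e-02 9.5680e+01] [ 0.4 -0.   0.2] 59.4 [-32.  17.  96.  -0.  67. -38.]
top 984 plane(u,v,c) [ 1.8000e-02 -0.0000e+00  7.7544e+01] ctr [514.9 -99.4] [ 61.1 247.4] 5.27 v range [-266.5  -27.4] yaw rel beam 1.35 u offs at v=-330,-226 [8.2 5.7]
top 70 plane(u,v,c) [6.2000e-02 3.7000e-02 8.9149e+01] ctr [ 516.5 -245.6] [38.3 36.3] 5.36 v range [-313.8 -277.6] yaw rel beam 9.03 u offs at v=-330,-226 [ -5.6 -22. ]
top 80 plane(u,v,c) [1.55000e-01 6.70000e-02 1.06456e+02] ctr [ 511.1 -337.6] [26.2 65. ] 28.92 v range [-416.9 -352.5] yaw rel beam 13.32 u offs at v=-330,-226 [-33.  -57.2]
side 1474 plane(u,v,c) [ 1.100e-02 -5.000e-03  7.747e+01] ctr [ 516.3 -135.4] [ 60.7 325.7] 5.37 v range [-346.3  -25.9] yaw rel beam -0.15 u offs at v=-330,-226 [1.1 1.4]
```

View pics/side11c.png

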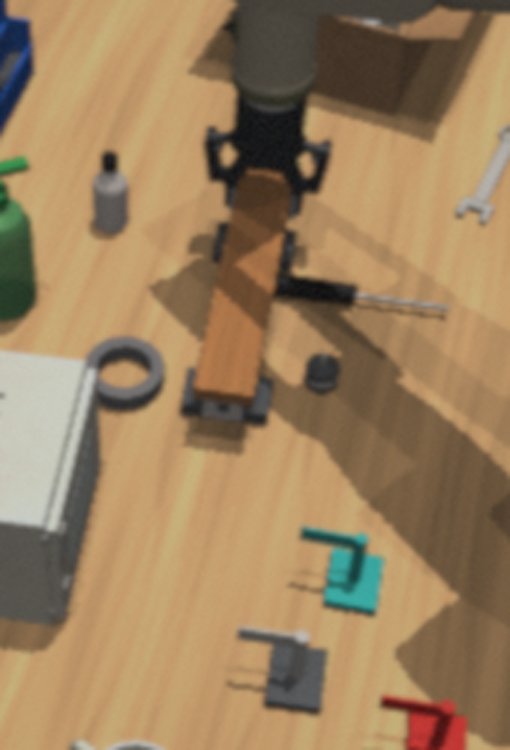

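```bash
python3 -m crank '[[[0.006,0,0,0,0,-0.002],[0.018,0,0,0,0,-0.004],[0.032,0,0,0,0,-0.006],[0.048,0,0,0,0,-0.006],[0.064,0,0,0,0,-0.006],[0.080,0,0,0,0,-0.006],[0.096,0,0,0,0,-0.006],[0.110,0,0,0,0,-0.006],[0.122,0,0,0,0,-0.006],[0.130,0,0,0,0,-0.006]]]'; python3 -m crank '[[[0.001,0,0,0,0,0],[0.001,0,0,0,0,0]]]'; python3 pl.py 12
```

```text
time: 15.38
tool_pos: [518.4, -142.7, 12.0]
tcp_rot: [180.0, 0.0, 96.0]
ft_force: [0.4, -2.2, -1.5]
finger_gap: 59.7
time: 15.62
tool_pos: [518.3, -141.3, 12.0]
tcp_rot: [180.0, -0.0, 96.0]
ft_force: [0.7, 2.5, 0.4]
finger_gap: 59.8
15.62 [ 518.3 -141.3   12. ] [ 1.7998e+02 -3.0000e-02  9.6040e+01] [0.7 2.5 0.4] 59.8 [-21.   9. 106.   0.  66. -27.]
top 119 plane(u,v,c) [5.0000e-03 7.0000e-03 7.8267e+01] ctr [ 512.9 -104.2] [59.1 50. ] 6.04 v range [-177.9 -129.9] yaw rel beam 10.41 u offs at v=-330,-226 [29.6 10.7]
top 933 plane(u,v,c) [ 2.5000e-02 -1.0000e-03  7.7718e+01] ctr [499.6  42. ] [ 61.5 228.3] 5.48 v range [-117.2  104.8] yaw rel beam 0.95 u offs at v=-330,-226 [7.5 5.8]
side 1728 plane(u,v,c) [ 1.200e-02 -5.000e-03  7.809e+01] ctr [502.8  -4.9] [ 60.6 323.6] 5.52 v range [-210.3  105.5] yaw rel beam -0.04 u offs at v=-330,-226 [0.6 0.7]
```

View pics/side12c.png

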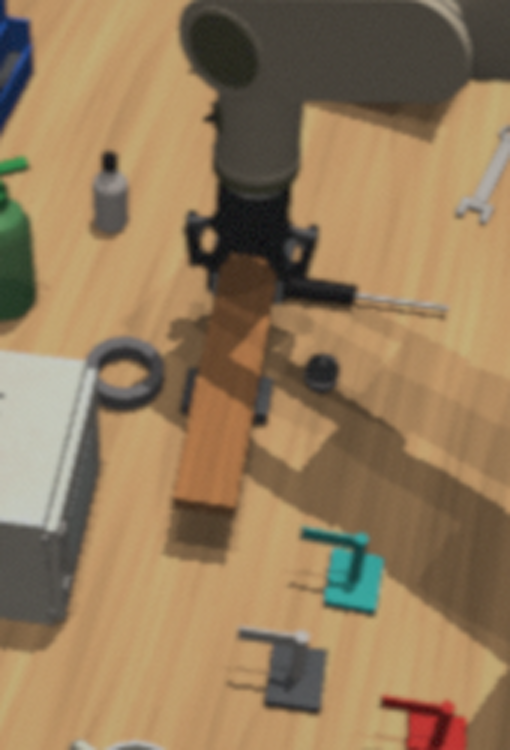

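The plank is straight and flat with its end at v≈105. Its centre is still over the beam, so it's safe to re-grip closer to the inner end.

```bash
python3 -m crank '[[[0,0,0,0,0,0],[0,0,0,0,0,0],[0,0,0,0,0,0],[-0.015,0,0,0,0,0],[-0.035,0,0,0,0,0],[-0.055,0,0,0,0,0],[-0.055,0,0,0,0,0]]]' 0;  python3 -m crank '[[[0,0,0,0,0,0],[0,0,0,0,0,0],[0,0,0,0,0,0],[0,0,0,0,0,0]]]' 1 60; python3 pl.py 13
```

```text
time: 16.6
tool_pos: [524.3, -198.5, 12.2]
tcp_rot: [180.0, 0.0, 95.9]
ft_force: [-0.2, 0.8, 0.4]
finger_gap: 85.2
time: 17.1
tool_pos: [524.3, -198.5, 12.2]
tcp_rot: [180.0, 0.0, 95.9]
ft_force: [0.2, -2.0, 1.3]
finger_gap: 59.7
17.1 [ 524.3 -198.5   12.2] [1.7995e+02 3.0000e-02 9.5910e+01] [ 0.2 -2.   1.3] 59.7 [-26.  12. 102.  -0.  66. -32.]
top 1213 plane(u,v,c) [ 1.3000e-02 -1.0000e-03  7.7541e+01] ctr [503.   8.] [ 62.2 297. ] 5.42 v range [-182.7  104.5] yaw rel beam 1.0 u offs at v=-330,-226 [7.3 5.5]
top 93 plane(u,v,c) [8.2000e-02 2.2000e-02 8.3972e+01] ctr [ 515.  -163.9] [51.4 42.7] 6.72 v range [-235.9 -193.8] yaw rel beam 14.72 u offs at v=-330,-226 [22.2 -4.6]
side 1979 plane(u,v,c) [ 6.0000e-03 -4.0000e-03  7.8023e+01] ctr [505.9 -35.8] [ 60.4 384.7] 5.6 v range [-269.7  105.4] yaw rel beam 0.21 u offs at v=-330,-226 [1.9 1.5]
```

View pics/side13c.png

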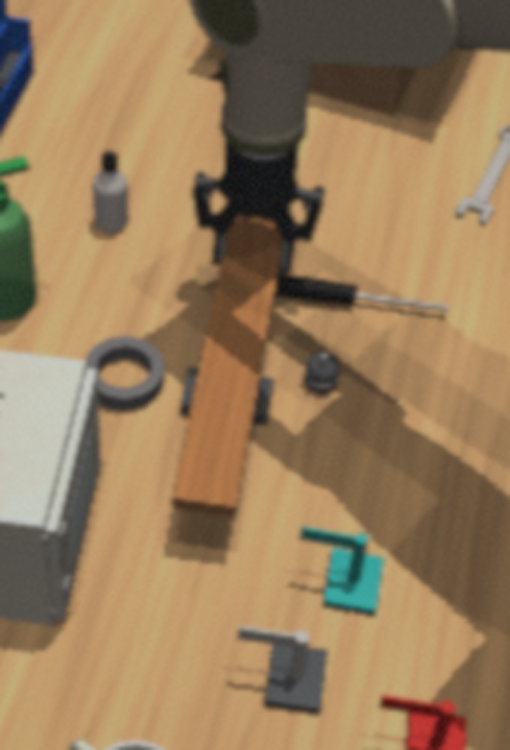

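```bash
python3 -m crank '[[[0.006,0,0.001,0,0,0.002],[0.018,0,0.001,0,0,0.003],[0.030,0,0.001,0,0,0.003],[0.044,0,0.001,0,0,0.003],[0.058,0,0.001,0,0,0.003],[0.072,0,0.001,0,0,0.003],[0.086,0,0.001,0,0,0.003],[0.098,0,0.001,0,0,0.003],[0.106,0,0.001,0,0,0.003],[0.110,0,0.001,0,0,0.003]]]' 1 90; python3 -m crank '[[[0,0,0.001,0,0,0],[0,0,0.001,0,0,0]]]'; python3 pl.py 14
```

```text
time: 18.45
tool_pos: [514.1, -89.3, 12.4]
tcp_rot: [179.8, 0.1, 95.8]
ft_force: [0.6, -5.4, 5.0]
finger_gap: 59.0
time: 18.7
tool_pos: [514.2, -89.0, 12.4]
tcp_rot: [179.8, 0.1, 95.8]
ft_force: [-5.1, 0.0, 11.0]
finger_gap: 58.9
18.7 [514.2 -89.   12.4] [1.7983e+02 1.2000e-01 9.5780e+01] [-5.1  0.  11. ] 58.9 [-15.   6. 108.  -0.  65. -21.]
top 133 plane(u,v,c) [1.300e-02 4.200e-02 8.174e+01] ctr [507.3 -49.3] [57.2 49.5] 3.43 v range [-123.1  -74. ] yaw rel beam -0.03 u offs at v=-330,-226 [-0.3 -0.2]
top 1123 plane(u,v,c) [ 2.600e-02 -3.000e-03  7.779e+01] ctr [492.  127.2] [ 60.9 270.6] 5.63 v range [-52.3 211.8] yaw rel beam 0.24 u offs at v=-330,-226 [4.5 4.1]
side 2290 plane(u,v,c) [ 7.0000e-03 -4.0000e-03  7.8398e+01] ctr [495.4  77.9] [ 60.3 378.5] 5.42 v range [-155.4  215.7] yaw rel beam -0.02 u offs at v=-330,-226 [1.5 1.5]
```

```bash
python3 - <<'E'
import cv2
im=cv2.imread('pics/side14.png'); cv2.imwrite('pics/s14z.png',cv2.resize(im[225:315,200:330],None,fx=6,fy=6,interpolation=cv2.INTER_CUBIC))
im=cv2.imread('pics/top14.png'); cv2.imwrite('pics/t14z.png',cv2.resize(im[150:255,160:290],None,fx=5.7,fy=5.7,interpolation=cv2.INTER_CUBIC))
E
```

```text
(no output)
```

View pics/s14z.png

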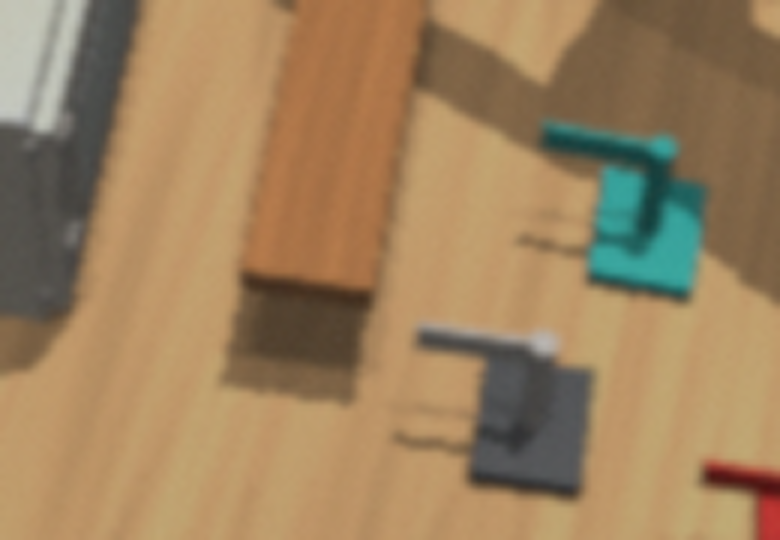

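View pics/t14z.png

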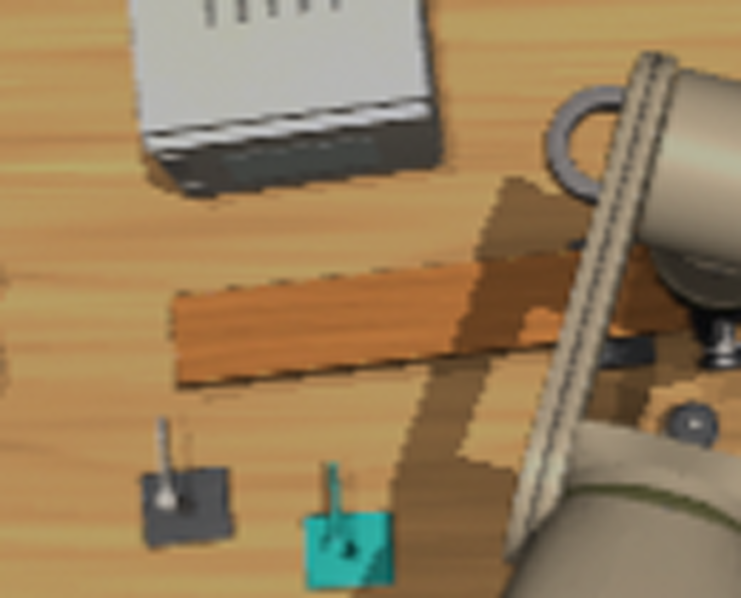

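```bash
cat > al.py <<'E'
from h import *
import sys
n=sys.argv[1]
a=np.radians(5.7); ey=np.array([-np.sin(a),np.cos(a)]);ex=np.array([np.cos(a),np.sin(a)])
# subpixel edge of plank end along plank axis, at z=78, and pointer blade profile
for c in ('side','top'):
    im=cv2.imread(f'pics/{c}{n}.png').astype(np.float32)
    def prof(u,vs,z=78):
        pts=np.array([proj(c,list(u*ex+v*ey)+[z]) for v in vs],np.float32)
        return cv2.remap(im,pts[:,0].reshape(1,-1),pts[:,1].reshape(1,-1),cv2.INTER_LINEAR)[0]
    vs=np.arange(195,255,1.)
    P=np.mean([prof(u,vs) for u in range(482,517,4)],0)   # plank
    f=P[:,2]-P[:,0]
    B=np.mean([prof(u,vs) for u in range(422,446,3)],0)
    print(c,'plank R-B',[(int(v),int(x)) for v,x in zip(vs,f)][::3]); print('  plank gray',P.mean(1).astype(int)[::3])
    print('  blade gray',[(int(v),int(x)) for v,x in zip(vs,B.mean(1))][::2]); print('  blade R-B',(B[:,2]-B[:,0]).astype(int)[::2])
E
python3 al.py 14
python3 - <<'E'
from h import *
a=np.radians(5.7); ey=np.array([-np.sin(a),np.cos(a)])
S=lambda x,y:((x+.5)/6-.5+200,(y+.5)/6-.5+225); T=lambda x,y:((x+.5)/5.7-.5+160,(y+.5)/5.7-.5+150)
for n,c,p in [('plank','side',S(245,275)),('plank','side',S(370,290)),('blade','side',S(420,331)),('blade','side',S(520,341)),('plank','top',T(172,298)),('plank','top',T(180,385)),('blade','top',T(161,420)),('blade','top',T(165,480))]:
    q=atz(c,p,78); print(n,c,q.round(1),(q[:2]@ey).round(1))
E
```

```text
side plank R-B [(195, 98), (198, 98), (201, 98), (204, 98), (207, 97), (210, 94), (213, 79), (216, 53), (219, 38), (222, 36), (225, 34), (228, 34), (231, 35), (234, 35), (237, 35), (240, 35), (243, 35), (246, 35), (249, 35), (252, 39)]
  plank gray [119 119 119 119 118 114  97  67  52  54  60  64  65  65  65  65  65  65
  66  71]
  blade gray [(195, 152), (197, 152), (199, 151), (201, 151), (203, 151), (205, 151), (207, 151), (209, 151), (211, 151), (213, 151), (215, 151), (217, 151), (219, 151), (221, 151), (223, 154), (225, 154), (227, 148), (229, 124), (231, 98), (233, 79), (235, 77), (237, 91), (239, 112), (241, 132), (243, 141), (245, 143), (247, 142), (249, 143), (251, 143), (253, 143)]
  blade R-B [84 84 84 84 84 84 84 84 85 85 84 84 84 81 72 54 33 17  9  6 12 27 48 67
 75 78 78 78 78 78]
top plank R-B [(195, 115), (198, 115), (201, 115), (204, 115), (207, 114), (210, 111), (213, 99), (216, 90), (219, 89), (222, 92), (225, 92), (228, 91), (231, 91), (234, 91), (237, 91), (240, 91), (243, 91), (246, 91), (249, 92), (252, 92)]
  plank gray [110 110 110 110 110 110 112 123 135 139 139 139 139 139 140 139 139 139
 139 139]
  blade gray [(195, 138), (197, 138), (199, 138), (201, 138), (203, 138), (205, 137), (207, 133), (209, 129), (211, 129), (213, 130), (215, 134), (217, 137), (219, 135), (221, 125), (223, 109), (225, 113), (227, 127), (229, 138), (231, 146), (233, 143), (235, 139), (237, 138), (239, 138), (241, 138), (243, 138), (245, 138), (247, 138), (249, 137), (251, 137), (253, 137)]
  blade R-B [93 93 92 92 92 92 91 89 90 91 92 93 91 80 61 43 32 45 65 80 92 93 93 93
 93 93 93 93 94 94]
plank side [505.1 267.5  78. ] 216.0
plank side [451.2 260.3  78. ] 214.2
blade side [425.6 274.1  78. ] 230.5
blade side [383.4 267.4  78. ] 228.0
plank top [506.7 264.4  78. ] 212.7
plank top [448.7 258.   78. ] 212.2
blade top [425.8 270.3  78. ] 226.6
blade top [386.5 267.   78. ] 227.2
```

```bash
python3 -m crank '[[[0.003,0,0.001,0,0,0],[0.007,0,0.001,0,0,0],[0.010,0,0.001,0,0,0],[0.012,0,0.001,0,0,0],[0.012,0,0.001,0,0,0],[0.012,0,0.001,0,0,0]]]'; python3 pl.py 15; python3 al.py 15; python3 - <<'E'
from h import *
a=np.radians(5.7); ey=np.array([-np.sin(a),np.cos(a)]);ex=np.array([np.cos(a),np.sin(a)])
# rectified strips at z=78: rows v 200..250, cols u 420..535, 7 px/mm... 
for c in('side','top'):
    im=cv2.imread(f'pics/{c}15.png'); us=np.arange(380,535,.25); vs=np.arange(190,260,.25)
    M=np.array([[proj(c,list(u*ex+v*ey)+[78]) for u in us] for v in vs],np.float32)
    o=cv2.remap(im,M[...,0],M[...,1],cv2.INTER_CUBIC)
    for v in range(190,260,10): cv2.line(o,(0,(v-190)*4),(8,(v-190)*4),(0,0,255),1); cv2.putText(o,str(v),(10,(v-190)*4+4),0,.35,(0,0,255))
    cv2.imwrite(f'pics/rect{c}15.png',o)
a=cv2.imread('pics/rectside15.png');b=cv2.imread('pics/recttop15.png');cv2.imwrite('pics/rect15.png',np.vstack([a,b]))
E
```

```text
time: 19.55
tool_pos: [514.0, -77.5, 12.4]
tcp_rot: [179.7, 0.2, 95.8]
ft_force: [0.1, -4.4, 5.2]
finger_gap: 59.0
19.55 [514.  -77.5  12.4] [179.71   0.2   95.78] [ 0.1 -4.4  5.2] 59.0 [-14.   6. 109.  -0.  65. -20.]
top 133 plane(u,v,c) [ 1.5000e-02 -1.6000e-02  7.6005e+01] ctr [499.9 -42.7] [50.7 60.1] 73.17 v range [-111.6  -59.2] yaw rel beam -7.64 u offs at v=-330,-226 [-33.4 -19.5]
top 1115 plane(u,v,c) [ 1.3000e-02 -1.0000e-03  7.7765e+01] ctr [491.6 140.4] [ 61.4 267.1] 5.58 v range [-37.9 223.7] yaw rel beam 0.43 u offs at v=-330,-226 [6.7 5.9]
side 2327 plane(u,v,c) [ 1.1000e-02 -5.0000e-03  7.8406e+01] ctr [495.2  89.1] [ 60.  378.2] 5.49 v range [-144.7  226.7] yaw rel beam -0.07 u offs at v=-330,-226 [2.1 2.2]
side plank R-B [(195, 98), (198, 98), (201, 98), (204, 98), (207, 98), (210, 98), (213, 98), (216, 98), (219, 97), (222, 93), (225, 76), (228, 50), (231, 38), (234, 36), (237, 35), (240, 35), (243, 35), (246, 35), (249, 35), (252, 35)]
  plank gray [119 119 119 119 120 119 119 119 118 114  94  65  52  55  61  64  65  65
  65  65]
  blade gray [(195, 152), (197, 15
[... 810 characters left out ...]
97, 138), (199, 138), (201, 138), (203, 138), (205, 137), (207, 133), (209, 129), (211, 129), (213, 130), (215, 134), (217, 137), (219, 136), (221, 125), (223, 109), (225, 113), (227, 127), (229, 138), (231, 146), (233, 143), (235, 138), (237, 138), (239, 138), (241, 137), (243, 138), (245, 138), (247, 137), (249, 137), (251, 137), (253, 137)]
  blade R-B [93 93 92 92 92 92 90 89 89 90 92 92 90 80 61 43 32 46 65 80 91 93 93 93
 93 93 93 93 94 94]Traceback (most recent call last):
  File "<stdin>", line 6, in <module>
  File "h.py", line 15, in proj
    c=r.get_calibration(cam); m=np.array(c['mtx']);k=c['k1'];T=np.array(c['cam_to_world'])
ValueError: time passes only in moves, steps and waits
```

```bash
sed -i 's/^from h import \*/from h import */' al.py; cat > cal.py <<'E'
from h import *
import functools,sys
K={c:{k:np.array(v) for k,v in r.get_calibration(c).items()} for c in('side','top')}
def pj(c,Q):
    k=K[c];T=k['cam_to_world'];p=(Q-T[:3,3])@T[:3,:3]; s=p[...,:2]/p[...,2:]; s=s*(1+k['k1']*(s**2).sum(-1,keepdims=True))
    m=k['mtx']; return (s*[m[0,0],m[1,1]]+[m[0,2],m[1,2]]).astype(np.float32)
n=sys.argv[1]; a=np.radians(5.7); ey=np.array([-np.sin(a),np.cos(a),0]);ex=np.array([np.cos(a),np.sin(a),0])
L=[]
for c in('side','top'):
    im=cv2.imread(f'pics/{c}{n}.png'); us=np.arange(380,535,.2); vs=np.arange(195,255,.2); U,V=np.meshgrid(us,vs)
    M=pj(c,U[...,None]*ex+V[...,None]*ey+[0,0,78]); o=cv2.remap(im,M[...,0],M[...,1],cv2.INTER_CUBIC)
    for v in range(200,255,10): y=(v-195)*5; cv2.line(o,(0,y),(8,y),(0,0,255),1); cv2.putText(o,str(v),(10,y+4),0,.35,(0,0,255))
    L.append(o[:295])
cv2.imwrite(f'pics/rect{n}.png',np.vstack(L))
E
python3 cal.py 15
```

```text
(no output)
```

View pics/rect15.png

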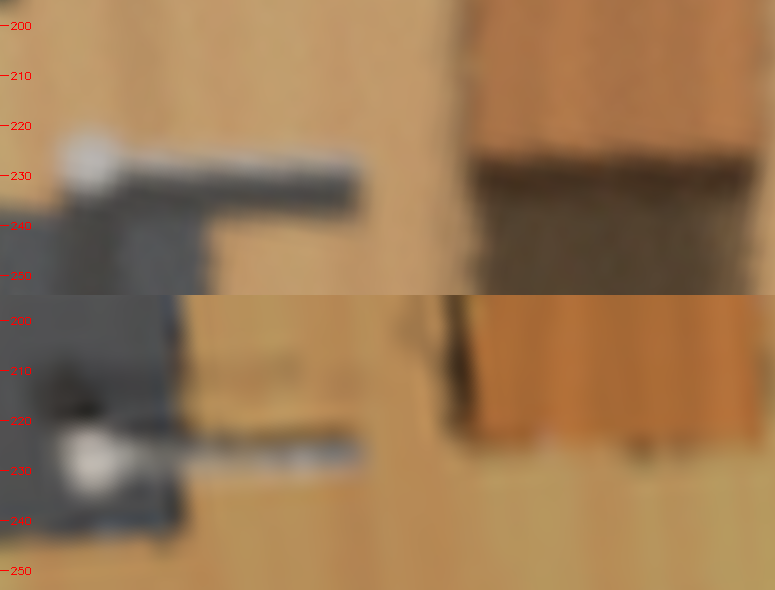

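The side view leaves about 1.3 mm to go and the top view about 3 mm, so I'll nudge 2 mm and press the inner end down lightly.

```bash
python3 -m crank '[[[0.001,0,0.001,0,0,0],[0.0025,0,0.002,0,0,0],[0.0025,0,0.002,0,0,0],[0.0025,0,0.002,0,0,0]]]' 1 90; python3 pl.py 16; python3 cal.py 16
```

```text
time: 20.15
tool_pos: [514.8, -76.7, 12.4]
tcp_rot: [179.6, 0.4, 95.8]
ft_force: [-4.3, -9.8, 14.0]
finger_gap: 59.2
20.15 [514.8 -76.7  12.4] [179.62   0.38  95.81] [-4.3 -9.8 14. ] 59.2 [-14.   6. 109.  -0.  65. -20.]
top 133 plane(u,v,c) [-1.0000e-02 -5.0000e-03  7.7458e+01] ctr [506.6 -36.1] [48.6 57.3] 89.24 v range [-108.3  -59.2] yaw rel beam -6.12 u offs at v=-330,-226 [-25.8 -14.7]
top 1107 plane(u,v,c) [ 2.0000e-02 -1.0000e-03  7.7799e+01] ctr [492.1 141.4] [ 61.7 268.9] 5.61 v range [-35.  224.3] yaw rel beam 0.38 u offs at v=-330,-226 [6.8 6.1]
side 2317 plane(u,v,c) [ 1.6000e-02 -5.0000e-03  7.8645e+01] ctr [495.7  90.5] [ 60.3 376.6] 5.5 v range [-141.8  227.4] yaw rel beam -0.01 u offs at v=-330,-226 [3. 3.]
```

View pics/rect16.png

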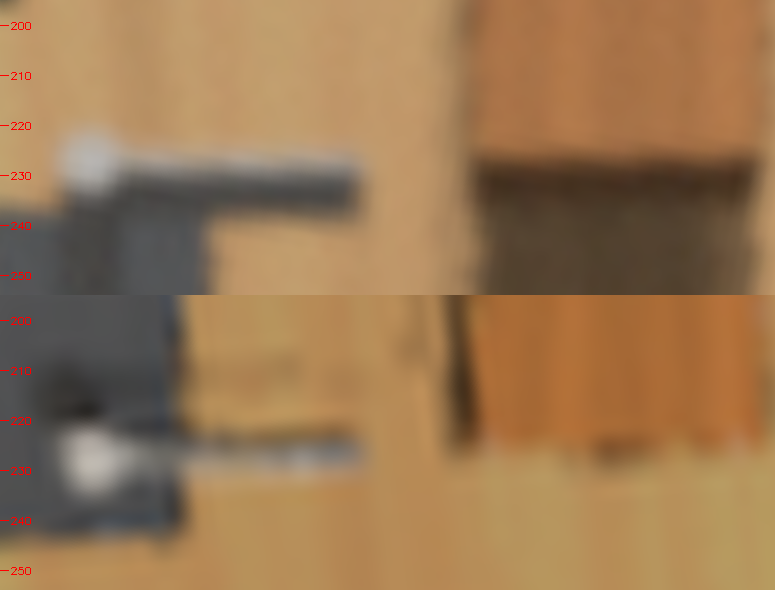

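View pics/side16c.png

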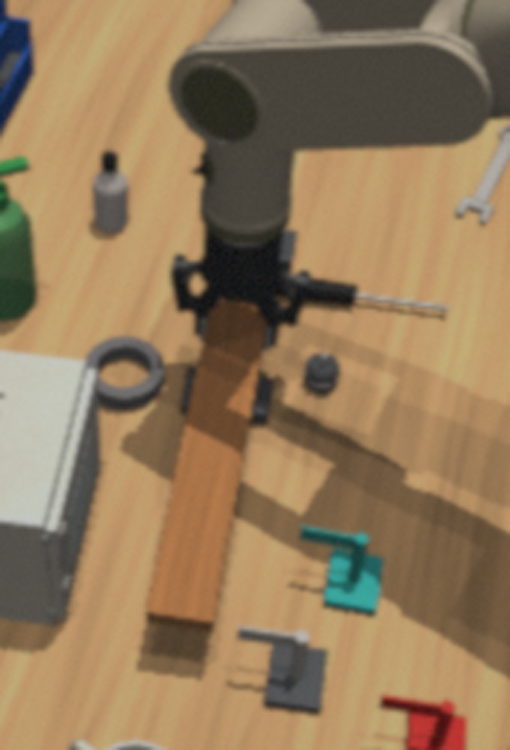

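```bash
python3 -m crank '[[[0.0015,-0.001,0,0.004,0.004,0],[0.0025,-0.0015,0,0.004,0.004,0],[0.0025,-0.0015,0.001,0.004,0.004,0],[0.0025,-0.0015,0.001,0.004,0.004,0],[0.0025,-0.0015,0.001,0.004,0.004,0]]]'; python3 pl.py 17; python3 cal.py 17; python3 - <<'E'
from h import *
P=np.load('pics/sideP17.npy')
a=np.radians(6.6);ex=np.array([np.cos(a),np.sin(a)]);ey=np.array([-np.sin(a),np.cos(a)])
q=P[...,:2]-[686.5,187.3]; X=q@ex;Y=q@ey;Z=P[...,2]
m=(abs(Y)<80)&(X<-75)&(X>-130)&(Z>30)&(Z<138); print('door slope',np.polyfit(Y[m],X[m],1),m.sum())
E
```

```text
time: 20.88
tool_pos: [513.5, -74.2, 12.4]
tcp_rot: [179.8, 0.2, 95.8]
ft_force: [-2.2, -2.5, 11.5]
finger_gap: 59.2
20.88 [513.5 -74.2  12.4] [1.7981e+02 1.6000e-01 9.5810e+01] [-2.2 -2.5 11.5] 59.2 [-14.   6. 109.  -0.  65. -20.]
top 132 plane(u,v,c) [ 1.8000e-02 -2.2000e-02  7.5934e+01] ctr [500.6 -39.1] [49.9 60.6] 75.29 v range [-107.7  -57.4] yaw rel beam -8.71 u offs at v=-330,-226 [-38.3 -22.5]
top 1112 plane(u,v,c) [1.300e-02 1.000e-03 7.766e+01] ctr [491.  143.9] [ 60.7 266.8] 5.66 v range [-34.1 226.2] yaw rel beam 0.26 u offs at v=-330,-226 [5.4 5. ]
side 2340 plane(u,v,c) [ 8.0000e-03 -5.0000e-03  7.8425e+01] ctr [494.9  92.2] [ 60.4 377.4] 5.57 v range [-141.7  230. ] yaw rel beam -0.01 u offs at v=-330,-226 [2.4 2.4]
door slope [-4.30473267e-04 -9.01502046e+01] 332
```

View pics/rect17.png

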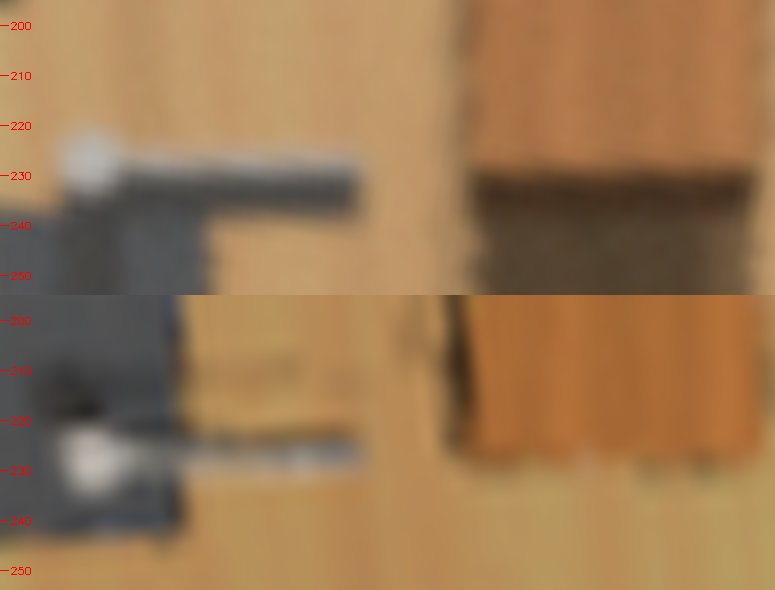

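View pics/top17.png

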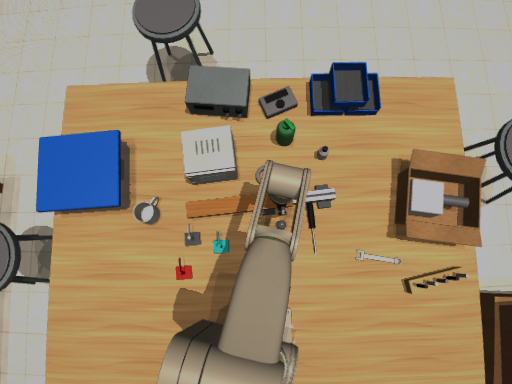

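Both views now suggest the end is roughly 1 mm past the pointer (side about +1.5 to +2, top about 0). I'll back off 1 mm.

```bash
python3 -m crank '[[[-0.001,0,0,0.002,0.002,0],[-0.0015,0,0,0.002,0.002,0],[-0.0015,0,0.001,0.002,0.002,0],[-0.0015,0,0.001,0.002,0.002,0],[-0.0015,0,0.001,0.002,0.002,0]]]'; python3 pl.py 18; python3 cal.py 18
```

```text
time: 21.6
tool_pos: [513.4, -74.2, 12.3]
tcp_rot: [180.0, -0.1, 95.8]
ft_force: [-7.4, 6.8, 18.3]
finger_gap: 59.3
21.6 [513.4 -74.2  12.3] [ 1.7996e+02 -7.0000e-02  9.5830e+01] [-7.4  6.8 18.3] 59.3 [-14.   6. 109.   0.  66. -20.]
top 137 plane(u,v,c) [ 3.0000e-02 -1.2000e-02  7.6653e+01] ctr [507.1 -33.9] [58.4 49.6] 4.29 v range [-108.1  -58.8] yaw rel beam -6.78 u offs at v=-330,-226 [-28.2 -15.9]
top 1118 plane(u,v,c) [1.5000e-02 1.0000e-03 7.7744e+01] ctr [491.1 141.7] [ 60.9 269.9] 5.66 v range [-36.1 225.5] yaw rel beam 0.39 u offs at v=-330,-226 [6.5 5.8]
side 2336 plane(u,v,c) [ 1.1000e-02 -4.0000e-03  7.8446e+01] ctr [495.1  90.8] [ 60.6 379.1] 5.46 v range [-142.3  229.5] yaw rel beam 0.06 u offs at v=-330,-226 [2.9 2.8]
```

View pics/rect18.png

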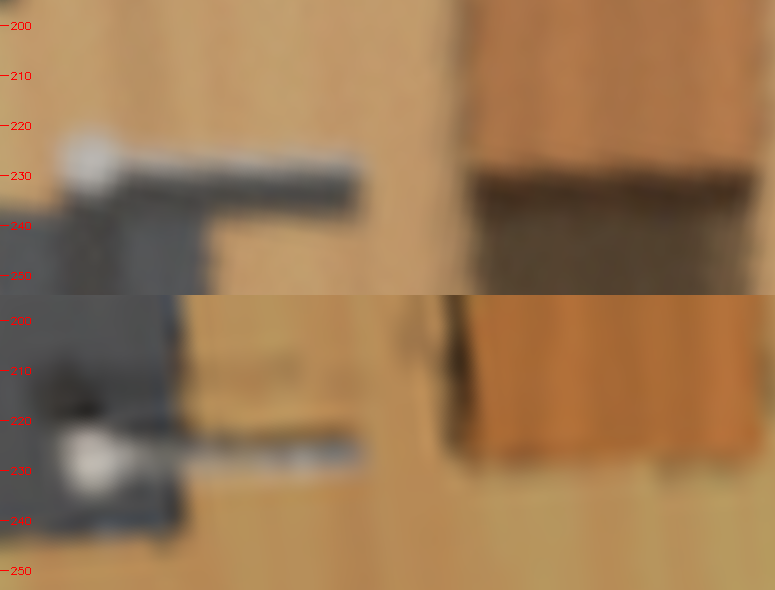

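Stiction held it in place. I'll ease the downward push while shifting, then press again.

```bash
python3 -m crank '[[[-0.001,-0.001,-0.0005,0,0,0],[-0.002,-0.001,-0.0005,0,0,0],[-0.002,-0.001,-0.0005,0,0,0],[-0.001,-0.001,0.001,0,0,0],[-0.001,-0.001,0.001,0,0,0]]]'; python3 pl.py 19; python3 cal.py 19
```

```text
time: 22.32
tool_pos: [512.2, -76.0, 12.3]
tcp_rot: [-180.0, -0.0, 95.8]
ft_force: [-8.4, 1.0, 15.9]
finger_gap: 58.8
22.32 [512.2 -76.   12.3] [-1.7998e+02 -2.0000e-02  9.5840e+01] [-8.4  1.  15.9] 58.8 [-14.   6. 109.   0.  66. -20.]
top 135 plane(u,v,c) [ 4.3000e-02 -1.1000e-02  7.6861e+01] ctr [506.1 -34. ] [59.1 49.6] 4.15 v range [-108.1  -58.8] yaw rel beam -2.25 u offs at v=-330,-226 [-10.6  -6.5]
top 1120 plane(u,v,c) [1.3000e-02 1.0000e-03 7.7678e+01] ctr [489.8 141.1] [ 60.4 269.1] 5.8 v range [-37.9 224.1] yaw rel beam 0.31 u offs at v=-330,-226 [4.4 3.8]
side 2323 plane(u,v,c) [ 7.000e-03 -3.000e-03  7.843e+01] ctr [493.7  91.2] [ 60.3 376.2] 5.53 v range [-142.1  228.5] yaw rel beam 0.05 u offs at v=-330,-226 [1.3 1.2]
```

View pics/rect19.png

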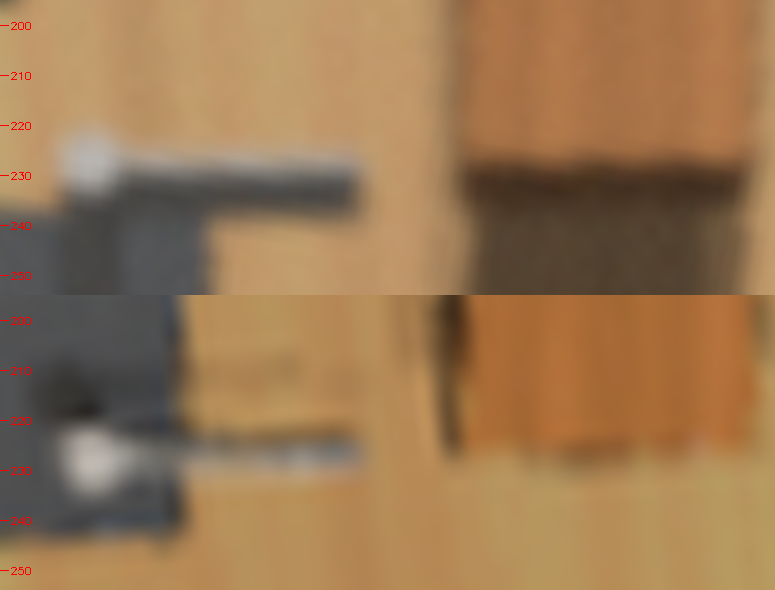

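The side view puts the plank end at v≈227.6 against 227.3 for the blade, and the top view 226.5 against 227, so it is level within about 1 mm. The plank is flat, straight and held with 16 N downward. I'll hand in now.

```bash
python3 -c "
from h import *
r.hand_in(); st()"
```

```text
the job is handed in; nothing more can be done
the job is handed in; nothing more can be done
```

I shut the cabinet door first, then slid the plank out until its end was level with the grey pointer. I handed in at about 22 s, still gripping the inner end (set to 90 N) and pressing it down on the beam with about 16 N.

**Last checks**
- **Door:** its face was parallel to the cabinet front (slope about 0.0004). It held after I backed the fingers off, and again when I re-measured it near the end.
- **Plank end:** it was level with the pointer to within about 1 mm. The side camera put it 0.3 mm past and the top camera 0.5 mm short.
- **Plank pose:** flat, about 0.1–0.3° off the beam's direction, and roughly 1–4 mm off the beam's centre line depending on the camera. It was well clear of the stand and cabinet.
- **Other objects:** they looked to be in their places in the last top picture. I checked this by eye and did not measure them.

**What went wrong**
- **First grasp missed:** the fingertips were really about 24 mm higher than the reported tool position. They closed on top of the plank and turned it about 7°.
- **Fingertip hit the beam:** on the second try a fingertip landed on the beam's top edge, with a wrist reading of about 58 N in total. I took this to be the finger and not the gripper's body, so outside the 40 N rule, but I inferred that from the geometry.
- **Recovery:** I pushed the plank back onto the centre line with a finger, re-gripped it lower, and slid it out in two stages.

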